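Stow the posts and lock out the storage tub

TASK

Put every loose steel half-inch post lying in front of the blue tub and to its left into the tub, then press its lid on until it clicks home, level all round, with the lid's tabs over the tub's lugs. Then push the two yellow-headed locking pins down, one through each tab and lug, until their collars sit on the tabs, and last press the red-handled snap hook down over the steel eye on the lid until the gate passes the bar and springs shut, so that the hook stays hanging there. Leave the other things on the table where they are.

Things in the scene. Friction and masses are not known exactly. Their poses are not given: they have to be found in the camera images.
- tub: Blue open tub bolted to the table: outside 110 (x) x 166 (y) x 60 mm high, inside 100 x 156 mm, walls 5 mm, floor at z 4 mm. Origin: centre of its underside; z up, y along its length. Black detent housings and feet at its ends reach y = +-105 mm. In the middle of each long side (-x and +x) an aluminium lug with a 14 mm vertical hole.
- tub_rim (a point): Centre of the tub's mouth at rim height, 60 mm above the tub's origin; the rim edge is rounded. In the middle of each short end wall a sprung steel detent bulges 5 mm inward, 11 mm below the rim. The detents let the lid in when it is pressed with about 10 to 20 N and then hold it down.
- lug_front (a point): Centre of the upper mouth of the hole in the tub's front lug, at (-70.5, 0, 48) mm in the tub's frame. The hole is 14 mm wide and goes through the lug, 8 mm thick.
- lug_rear (a point): The same of the rear lug, at (+70.5, 0, 48) mm in the tub's frame.
- lid: Loose lid, 250 g, starts flat on the table, right way up. Origin: centre of its underside; z up, y along its length. Black plug plate 96 x 152 mm, z 0 to 5 mm, rounded edges, enters the tub with 2 mm play each side; narrower neck; aluminium cover plate 114 x 170 mm, z 20 to 25 mm, rests on the rim (lid's origin then 40 mm above the tub's, yaw equal or half a turn off).
- eye (a point): Middle of the level bar of the steel eye on the lid, at (0, 0, 71) mm in the lid's frame, 46 mm above the cover plate. The bar is 8 mm thick, runs along the lid's y, 30 mm clear between two uprights 8 mm thick. The lid can be gripped and pressed by it.
- tab_1 (a point): Centre of the upper mouth of the 14 mm hole in one of the lid's tabs, at (-70.5, 0, 25) mm in the lid's frame; the tab is 5 mm thick. When the lid is seated its upper face is 65 mm above the table, 17 mm above the lug's.
- tab_2 (a point): The same of the other tab, at (+70.5, 0, 25) mm in the lid's frame.
- rack: Grey rack fixed to the table, x -57 to +123 mm, y +-18 mm. Origin on the table. Around x = -25 mm is a pocket with walls 26 mm high in which the hook stands on the table, from x = +27 mm a block 44 mm high with 12 mm bores at x = +45 and +105 mm in which the pins stand, collars just above the block.
- pin_1: Locking pin, 60 g, standing upright in the rack at the start. Origin: its round tip at the lower end; z up along the pin. Steel shank 10 mm thick, z 0 to 45 mm, dark collar 24 mm wide z 45 to 50 mm, yellow cylindrical head 18 mm wide z 50 to 80 mm to grip. Fully home, the collar lies on the lid's tab and the tip is 20 mm above the table.
- pin_2: The second locking pin, exactly like pin_1; either pin may go in either lug.
- hook: Snap hook, 150 g, standing upright in the rack at the start. Origin: centre of its underside; z up. Steel arch 50 mm wide (x), 16 mm thick (y), 52 mm high: two legs, between them at the bottom a mouth 18 mm wide (x +-9 mm), closed by a brass sprung gate at z 6.5 to 11.5 mm; above the gate a space up to the roof at z 44 mm. Red handle 36 (x) x 18 (y) mm, z 56 to 104 mm, to grip.
- hook_roof (a point): Middle of the roof inside the hook's arch, at (0, 0, 44) mm in the hook's frame. To clip on, hold the hook upright, its y along the eye's bar (either way round), mouth centred on the bar, and press down: the gate springs shut under the bar once the roof is within about 5 mm of the bar's top. With the roof on the bar the hook's origin is 40 mm below the eye point.
- hook_gate (a joint): Angle of the hook's sprung gate: 0 shut, up to 1.3 rad; it swings inward (up) only and gives at about 3 to 8 N.
- post_a: Plain steel half-inch post, 134 mm long, 13 x 13 mm across, lying on the table. Origin: middle of its underside; y along the post. May be absent.
- post_b: Plain steel half-inch post, 134 mm long, 13 x 13 mm across, lying on the table. Origin: middle of its underside; y along the post. May be absent.
- post_c: Plain steel half-inch post, 100 mm long, 13 x 13 mm across, lying on the table. Origin: middle of its underside; y along the post. May be absent.
- post_d: Plain steel half-inch post, 100 mm long, 13 x 13 mm across, lying on the table. Origin: middle of its underside; y along the post. May be absent.
- post_e: Plain steel half-inch post, 100 mm long, 13 x 13 mm across, lying on the table. Origin: middle of its underside; y along the post. May be absent.
- gimbal_mirror: Small gimbal mirror standing on a thin rod, 56 x 34 x 183 mm, beyond the tub; leave alone. Origin: centre of its underside.
- driver: Screwdriver with yellow handle, 164 mm, lying beyond the tub; leave alone.
- optic_case: Clear case with a mirror, 68 x 62 x 23 mm, on the right; leave alone.
- marker_pen: Black and red marker pen, 127 mm, lying beyond the tub; leave alone.
There are look-alikes about, which are no part of the job. What is shaped like the post_e but orange is not meant.

How it is judged:
By the outcome, as a careful person would: the job done as asked, in the order asked, and still so for the second after the job is handed in, with the robot touching nothing.
Of post_a, post_b, post_c, post_d, post_e only 3 to 5 are there at a start; the rules pass over those that are not, and their reading is None.
At some moment in a run one of post_a, post_b, post_c, post_d, post_e may be knocked a few centimetres aside while the robot is not near it.
It also fails if it takes over 200 s, if anything falls off the work surface, if the arm or the gripper's body presses on something with over 40 N, if the wrist force passes 120 N, or if a joint passes its speed limit or range.

ROBOT

A 6-joint arm with a two-finger parallel gripper is mounted at the origin on a cart in front of the work surface, level with it; the furniture and walls round the work are solid. World frame = base frame: x ahead of the robot, y to its left, z up, the work surface at z = 0. Lengths are in m, angles in rad, forces in N, time in s.
With the tool pointing down it reaches from about 0.35 to 0.8 m from the base axis. Payload 7.3 kg.
Tool frame: the origin (TCP) lies midway between the tips of the shut fingers; the grasp point (between the pads) lies 19 mm behind it; z points along the fingers, y is the line along which they close (so a half turn about z gives the same grasp; the last joint's range is limited). The gripper opens to 85 mm and grips with 20 to 120 N. Pads are 22 mm wide; open, the fingers measure 114 mm over their backs; the gripper's body (76 mm by 85 mm) begins 54 mm behind the grasp point. The pads swing forward as they close: fully open they stand 13 mm farther back than shut.
Start: joints at [-1.3, 0.342, 1.524, -0, 1.275, -0.146], TCP at [0.213, -0.48, 0.208] pointing down, gripper open.
Joint ranges: [-2.53, 2.53], [-0.77, 2.02], [0.04, 2.7], [-1, 4.14], [0.28, 2.66], [-3.11, 3.11]. Speed limits (rad/s): [2.57, 2.57, 3.14, 3.14, 3.14, 3.14].

INTERFACE

Orientations are given as a unit quaternion [x, y, z, w].
In Python, from station import robot gives the robot as it stands.
- The arm moves only by the tool apply_moves, never from a script. Its arguments are lists of equal length, an entry for each row: "hand": the finger opening in mm, from 0 to 85.4; "translation": the shift along the world's x, y, z in mm, a list of three; "angular": the turn, a rotation vector about the world's x, y, z in rad, a list of three. A call has 1 to 8 rows; each row is the pose to reach, as a shift and turn from the pose commanded when the call began; what a row does not reach only later rows make up. A row lasts 1/8 s, in which the tool goes at most 62.5 mm and 10.7 degrees, less where a joint would pass 70% of its speed; a pose out of reach is approached as far as the arm can. A call with a gripper value outside its range is refused whole. The fingers move at their own pace and stop on an object; "newtons" is the grip in N (left out, the last holds). Time passes only in rows, so rows that repeat a pose let the fingers close. It gives the time, the measured TCP pose, the force, the opening and the grip force at its end, in the units of the state.
- robot.observe(): the state, without advancing time (a new reading comes with each control period).
- robot.camera(name): name is "scene" or "top" or "wrist"; returns a dict with "frame" (420x560x3 uint8, blue, green, red), "camera_matrix" (3x3 intrinsics, pixels), "rvec" (rotation vector, rad) and "tvec" (3), from world to camera coordinates, as OpenCV has them; the wrist camera has in their place "mount" (4x4, takes a point from camera to tool coordinates, whose origin is the TCP and whose axes are the flange's). Camera axes: x right, y down, z forward; pixel columns grow to the right and rows downward; lengths in m; the calibration is good to about 2 mm. A picture is of the moment at which its call begins: read the wrist's pose just before it. There is no depth.
- robot.job_done(): hands the job in; it is judged then, once.
Trained networks look in the newest picture that a camera, given by its name, has taken for a name from the list of things; names that differ only in an ending like _2 or _b are one class to them, and where a whole thing is asked for, a point or a joint stands for the part that bears it (a point fixed in the world has none). Each returns a list of dicts, best first, with "conf" (0 to 1); they miss things now and then, are a little off and sometimes report something else, mostly with a low value. They report only what shows in the picture. A call takes as long as a camera call. They do not tell look-alikes from the thing itself.
- robot.search_frame(camera, thing): "position" ([x, y, z] in m, in world coordinates, good to about 4 mm: the middle of the surface that is visible of it).
- robot.cut_out(camera, thing): "pixels" (420x560 bool, what is visible of it).
- robot.landmark_of(camera, thing): "position" ([x, y, z] in m, in world coordinates, good to about 4 mm: a listed point, or the origin of a listed thing).
The state is a dict: "time_s": time; "joint_pos": joint angles; "joint_vel": joint speeds; "joint_torque": joint torques, N m; "position": TCP position; "tcp_rot": TCP orientation; "ft_force": force on the tool from outside, world axes, zero at the start; "wrist_torque": the same for the moment, N m; "finger_gap": finger opening in m; "grasp_force": force on a finger pad.
Only numpy, scipy, OpenCV 4.12 (cv2) and the standard library are available. Lean on these libraries where they do the work, as an engineer would, in place of code of your own. Each camera call takes 0.05 s, during which the arm holds its last target. There are 200 camera calls.

## Working session

There is one attempt and no reset: what is moved stays moved. The work goes in short steps, Python scripts to look and compute and a tool call to move; the robot and the scene stay as the last step left them, time stands still between calls to the robot, and variables do not carry over. Pictures are saved under pics/ and viewed, at most 14 in all, crops included, and the job is handed in when it is done.

Besides the shell and the picture viewer there is one more tool, called after "Call:" by a JSON object that holds its "fn" and its "kwargs". apply_moves: Moves the arm, as the interface text tells. Its arguments: {"type":"object","properties":{"hand":{"type":"array","items":{"type":"number"}},"translation":{"type":"array","items":{"type":"array","items":{"type":"number"}}},"angular":{"type":"array","items":{"type":"array","items":{"type":"number"}}},"newtons":{"type":"number"}},"required":["hand","translation","angular"]}

```bash
mkdir -p pics; ls; cat > h.py <<'E'
import numpy as np, cv2
from station import robot
def save(n,f): cv2.imwrite('pics/'+n+'.png',f)
def proj(c,P):
    return cv2.projectPoints(np.float64(P).reshape(-1,3),c['rvec'],c['tvec'],c['camera_matrix'],None)[0].reshape(-1,2)
def unproj(c,uv,z):
    R=cv2.Rodrigues(np.float64(c['rvec']))[0];C=-R.T@np.float64(c['tvec']).ravel()
    uv=np.float64(uv).reshape(-1,2)
    d=(R.T@np.linalg.inv(c['camera_matrix'])@np.c_[uv,np.ones(len(uv))].T).T
    return C+d*((z-C[2])/d[:,2])[:,None]
E
python3 - <<'E'
from h import *
for n in ('top','scene'):
    c=robot.camera(n);save(n+'0',c['frame'])
    for t in ('tub','tub_rim','lug_front','lug_rear','lid','eye','tab_1','rack','pin_1','hook','post_a','post_c'):
        print(n,t,[(np.round(np.array(d['position'])*1000).astype(int).tolist(),round(d['conf'],2)) for d in robot.landmark_of(n,t)[:7]])
print(robot.observe()['time_s'])
E
```

```text
pics
top tub [([624, 240, 1], 0.59), ([596, -98, 1], 0.58)]
top tub_rim [([595, -96, 59], 0.83), ([465, -311, -1], 0.56), ([451, 108, -2], 0.28)]
top lug_front [([739, -209, -2], 0.59), ([525, -85, 47], 0.55)]
top lug_rear [([662, -110, 45], 0.6)]
top lid [([626, 238, -1], 0.95), ([422, -417, -2], 0.68)]
top eye [([623, 242, 71], 0.82)]
top tab_1 [([696, 233, 26], 0.92), ([557, 250, 26], 0.89), ([624, 242, 71], 0.71), ([740, -50, 4], 0.39)]
top rack [([463, -309, -1], 0.92), ([423, -418, -2], 0.25)]
top pin_1 [([508, -313, 1], 0.4), ([525, -85, 46], 0.27)]
top hook [([435, -309, 42], 0.69), ([430, -312, 1], 0.65), ([431, 358, 0], 0.37)]
top post_a [([424, -68, 0], 0.63), ([337, 37, 3], 0.62), ([449, 108, -1], 0.59), ([344, -230, 0], 0.52), ([435, 356, -4], 0.5)]
top post_c [([424, -68, 0], 0.63), ([337, 37, 3], 0.62), ([449, 108, -1], 0.59), ([344, -230, 0], 0.52), ([435, 356, -4], 0.5)]
scene tub [([593, -94, 0], 0.7)]
scene tub_rim [([597, -95, 57], 0.73)]
scene lug_front [([525, -87, 47], 0.86)]
scene lug_rear [([661, -111, 48], 0.77)]
scene lid [([628, 236, -3], 0.88), ([798, 86, -2], 0.35)]
scene eye [([558, 249, 25], 0.2)]
scene tab_1 [([694, 233, 25], 0.75), ([558, 250, 25], 0.59)]
scene rack []
scene pin_1 []
scene hook []
scene post_a [([433, 356, -3], 0.69), ([420, -70, 1], 0.64), ([338, 39, 0], 0.56)]
scene post_c [([433, 356, -3], 0.69), ([420, -70, 1], 0.64), ([338, 39, 0], 0.56)]
1.3
```

View pics/top0.png

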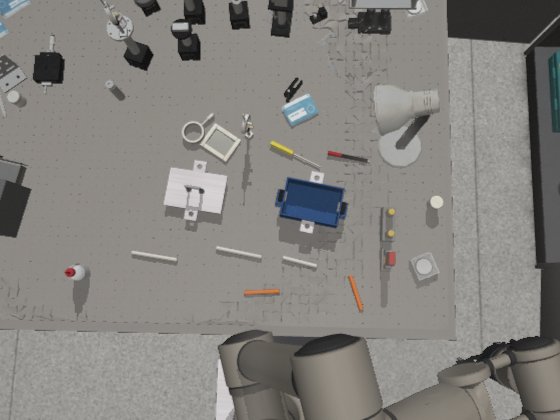

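View pics/scene0.png

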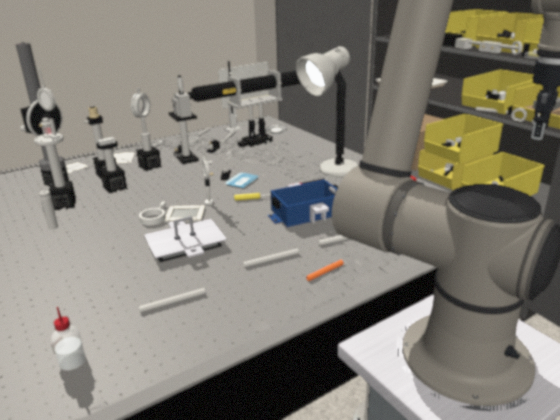

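Top view: steel posts at (155,257) long, (239,253) long, (300,262) short. Look-alikes are the orange bars at (262,292) and (356,292). The tub is at (312,203), the lid at (196,192), and the rack at (390,230) with the hook (red) and two yellow pins. The three grey ones match the description; I'll check them in one crop.

```bash
cat >> h.py <<'E'
def rect(c,mask,z):
    m=mask.astype(np.uint8);cs=cv2.findContours(m,cv2.RETR_EXTERNAL,cv2.CHAIN_APPROX_NONE)[0]
    k=max(cs,key=cv2.contourArea).reshape(-1,2)
    P=unproj(c,k,z)[:,:2]*1000
    (cx,cy),(a,b),t=cv2.minAreaRect(P.astype(np.float32))
    if a<b: a,b,t=b,a,t+90
    return round(cx),round(cy),round(a),round(b),round((t+90)%180-90,1) # t: long-axis angle from world x
E
python3 - <<'E'
from h import *
c=robot.camera('top');f=c['frame']
for t,z in (('post_a',.013),('tub',.06),('lid',.025),('rack',.044),('hook',.104),('pin_1',.08)):
    for d in robot.cut_out('top',t)[:6]:
        m=d['pixels']; print(t,round(d['conf'],2),rect(c,m,z),np.median(f[m],axis=0).astype(int))
for t in ('pin_1','hook'):
    print(t,[(np.round(np.array(d['position'])*1000),round(d['conf'],2)) for d in robot.search_frame('top',t)[:4]])
save('crop1',cv2.resize(f[235:310,110:375],None,fx=3,fy=3,interpolation=cv2.INTER_CUBIC))
E
```

```text
post_a 0.61 (426, -63, 92, 12, 77.2) [181 189 192]
post_a 0.6 (432, 351, 133, 15, 81.9) [168 175 179]
post_a 0.55 (448, 111, 118, 13, 80.0) [177 185 189]
post_a 0.5 (337, 37, 88, 14, -85.8) [ 77 121 192]
post_a 0.47 (341, -226, 97, 12, 18.8) [ 68 119 194]
tub 0.74 (589, -97, 197, 168, 56.0) [94 62 41]
lid 0.64 (625, 239, 179, 175, -4.5) [204 202 207]
rack 0.74 (493, -311, 180, 42, -0.6) [109 113 115]
hook 0.68 (432, -304, 47, 31, -4.8) [ 84  88 137]
pin_1 0.55 (503, -310, 25, 22, -88.8) [ 98 124 136]
pin_1 [(array([ 423., -418.,   22.]), 0.42), (array([ 509., -311.,   80.]), 0.4), (array([ 561., -319.,   76.]), 0.4)]
hook [(array([ 428., -311.,   96.]), 0.54), (array([ 521., -306.,   42.]), 0.26)]
```

View pics/crop1.png

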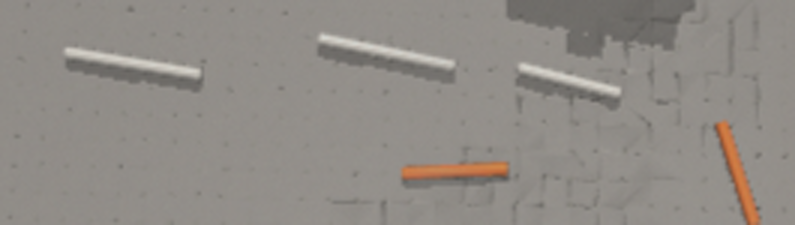

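The crop confirms three plain steel bars, at crop pixels (133,62), (387,52) and (570,80), and two orange ones to leave alone.

```bash
cat >> h.py <<'E'
from scipy.spatial.transform import Rotation as Ro
def st():
    s=robot.observe();R=Ro.from_quat(s['tcp_rot']).as_matrix();y=R[:,1]
    print('t',round(s['time_s'],1),'tcp',np.round(np.array(s['position'])*1000,1),'z',np.round(R[:,2],3),'yaxis deg',round(np.degrees(np.arctan2(y[1],y[0])),1),'gap',round(s['finger_gap']*1000,1),'F',np.round(s['ft_force'],1),'q6',round(s['joint_pos'][5],2))
    return s
E
python3 - <<'E'
from h import *
st();c=robot.camera('top');print(robot.camera('wrist')['mount'])
px=np.array([[66,51],[200,74],[320,38],[453,65],[520,67],[619,92]])/3+[110,235]
P=unproj(c,px,.013)*1000
for i in (0,2,4):
    d=P[i]-P[i+1];print(np.round((P[i]+P[i+1])/2)[:2],round(np.hypot(*d[:2])),round(np.degrees(np.arctan2(d[1],d[0])),1))
E
```

```text
t 1.8 tcp [ 212.6 -480.1  207.7] z [ 0. -0. -1.] yaxis deg -66.1 gap 85.5 F [-1.   0.5 -0.2] q6 -0.15
[[-1.74621544e-04 -9.60439622e-01 -2.78488242e-01  7.18667608e-02]
 [ 9.99999470e-01  1.14773737e-04 -1.02286076e-03 -2.44475059e-04]
 [ 1.01435914e-03 -2.78488274e-01  9.60439094e-01 -1.66076257e-01]
 [ 0.00000000e+00  0.00000000e+00  0.00000000e+00  1.00000000e+00]]
[432. 351.] 132 81.6
[448. 109.] 130 79.8
[425. -67.] 97 77.1
```

Call:
{"fn": "apply_moves", "kwargs": {"hand": [85,85,85,60,60,50,50,50], "translation": [[27,52,0],[53,103,0],[80,155,0],[106,206,0],[133,258,-20],[160,310,-40],[186,361,-60],[212,413,-60]], "angular": [[0,0,0.15],[0,0,0.3],[0,0,0.45],[0,0,0.6],[0,0,0.75],[0,0,0.9],[0,0,0.928],[0,0,0.928]]}}

```text
time_s: 2.85
position: [0.4244, -0.0651, 0.1467]
tcp_rot: [0.782, 0.623, -0.001, -0.001]
ft_force: [0.5, -1.1, -0.1]
finger_gap: 0.0499
grasp_force: 0.0
```

```bash
cat >> h.py <<'E'
def wcam():
    s=robot.observe();c=robot.camera('wrist')
    T=np.eye(4);T[:3,:3]=Ro.from_quat(s['tcp_rot']).as_matrix();T[:3,3]=s['position']
    W=np.linalg.inv(T@np.array(c['mount']))
    c['rvec']=cv2.Rodrigues(W[:3,:3])[0];c['tvec']=W[:3,3];return c
def wrects(thing,z,n=4,conf=.3):
    c=wcam()
    for d in robot.cut_out('wrist',thing)[:n]:
        if d['conf']>conf and d['pixels'].sum()>30: print(thing,round(d['conf'],2),rect(c,d['pixels'],z),np.median(c['frame'][d['pixels']],axis=0).astype(int))
    return c
E
python3 - <<'E'
from h import *
st();c=wrects('post_c',.013);save('w1',c['frame'])
E
```

```text
t 2.9 tcp [424.4 -65.1 146.7] z [-0.002  0.001 -1.   ] yaxis deg -12.9 gap 49.9 F [ 0.5 -1.1 -0.1] q6 -0.11
post_c 0.74 (444, 77, 68, 14, 80.4) [193 204 207]
post_c 0.72 (427, -65, 98, 13, 77.1) [195 206 208]
post_c 0.59 (353, -218, 83, 16, 18.2) [ 62 120 210]
post_c 0.59 (341, 42, 99, 14, -86.2) [ 70 132 223]
```

View pics/w1.png

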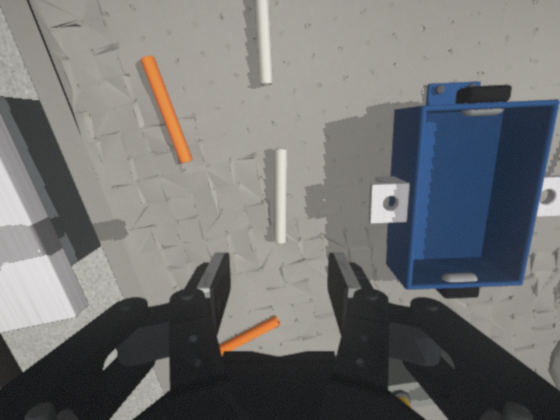

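The wrist view shows post C at (280,195), aligned between the fingers, with the tub at (475,195) and the orange bars clear. Descending.

Call:
{"fn": "apply_moves", "kwargs": {"hand": [50,50,50,50,5,5,5,5], "translation": [[2,0,-60],[2,0,-110],[2,0,-136],[2,0,-143],[2,0,-143],[2,0,-143],[2,0,-143],[2,0,-143]], "angular": [[0,0,0],[0,0,0],[0,0,0],[0,0,0],[0,0,0],[0,0,0],[0,0,0],[0,0,0]], "newtons": 60}}

```text
time_s: 3.95
position: [0.4269, -0.0672, 0.0053]
tcp_rot: [0.782, 0.623, 0.0, 0.001]
ft_force: [0.7, -0.1, 1.3]
finger_gap: 0.0053
grasp_force: 0.0
```

```bash
python3 - <<'E'
from h import *
st();c=wrects('post_c',.013);save('w2',c['frame'])
c=robot.camera('top')
for d in robot.cut_out('top','post_a')[:6]: print(round(d['conf'],2),rect(c,d['pixels'],.013))
E
```

```text
t 4.0 tcp [426.9 -67.2   5.3] z [ 0.001 -0.    -1.   ] yaxis deg -12.9 gap 5.3 F [ 0.7 -0.1  1.3] q6 -0.11
post_c 0.9 (426, -65, 100, 12, 76.3) [190 201 204]
post_c 0.74 (439, 51, 18, 12, 77.0) [175 184 187]
post_c 0.71 (343, 38, 93, 15, -86.3) [ 58 121 209]
0.7 (432, 351, 127, 13, 81.9)
0.67 (341, -225, 97, 17, 18.9)
0.5 (448, 109, 133, 15, 78.6)
```

View pics/w2.png

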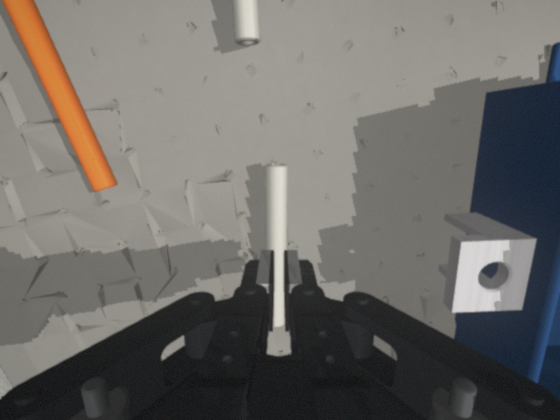

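Wrist view: post C lies between the fingertips at (278,260), but the reading shows a gap of 5 mm and no force. I'll test by closing fully.

Call:
{"fn": "apply_moves", "kwargs": {"hand": [0,0,0,0], "translation": [[0,0,0],[0,0,0],[0,0,0],[0,0,0]], "angular": [[0,0,0],[0,0,0],[0,0,0],[0,0,0]]}}

```text
time_s: 4.65
position: [0.4266, -0.0671, 0.0047]
tcp_rot: [0.782, 0.623, 0.0, 0.0]
ft_force: [-0.4, 0.1, 0.0]
finger_gap: -0.0002
grasp_force: 0.0
```

```bash
python3 - <<'E'
from h import *
s=st();c=wcam();f=c['frame'].copy()
p=np.array(s['position']);print(proj(c,[p,p+[0,0,.019]]))
for q in proj(c,[p]): cv2.circle(f,tuple(int(v) for v in q),2,(0,0,255),-1)
save('w3',cv2.resize(f[130:370,180:400],None,fx=2.5,fy=2.5,interpolation=cv2.INTER_CUBIC))
print(c['camera_matrix'])
E
```

```text
t 4.7 tcp [426.6 -67.1   4.7] z [ 0. -0. -1.] yaxis deg -12.9 gap -0.2 F [-0.4  0.1  0. ] q6 -0.11
[[277.35883117 250.19647336]
 [277.18118832 264.28969351]]
[[299.8055553    0.         278.55753894]
 [  0.         299.8055553  212.35606777]
 [  0.           0.           1.        ]]
```

View pics/w3.png

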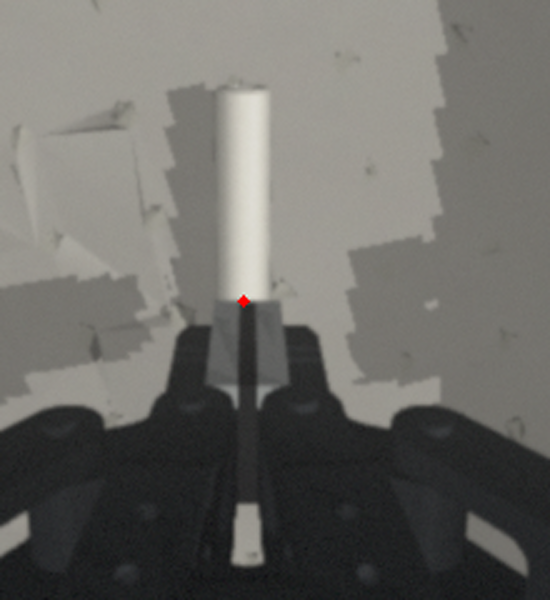

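```bash
python3 - <<'E'
from h import *
c=wcam();M=np.array(robot.camera('wrist')['mount'])
def cam(p,q):
    T=np.eye(4);T[:3,:3]=Ro.from_quat(q).as_matrix();T[:3,3]=p;W=np.linalg.inv(T@M)
    return dict(rvec=cv2.Rodrigues(W[:3,:3])[0],tvec=W[:3,3],camera_matrix=c['camera_matrix'])
q=np.array([.782,.623,0,0]);q/=np.linalg.norm(q)
a=cam([.4244,-.0651,.1467],[.782/1,.623,-.001,-.001]);b=cam([.4266,-.0671,.0047],q)
for z in (-.01,0,.006,.013,.02,.03):
    A=unproj(a,[[281,149],[281,243]],z)*1000;B=unproj(b,[[277.5,165],[279,357]],z)*1000
    print(z,A[:,:2].round(),np.linalg.norm(A[0]-A[1]).round(),B[:,:2].round(),np.linalg.norm(B[0]-B[1]).round())
E
```

```text
-0.01 [[ 438.  -19.]
 [ 414. -123.]] 106.0 [[ 438.  -19.]
 [ 407. -155.]] 139.0
0 [[ 438.  -18.]
 [ 415. -119.]] 103.0 [[ 438.  -18.]
 [ 409. -147.]] 132.0
0.006 [[ 438.  -18.]
 [ 416. -117.]] 101.0 [[ 438.  -18.]
 [ 411. -142.]] 127.0
0.013 [[ 438.  -17.]
 [ 416. -114.]] 99.0 [[ 438.  -17.]
 [ 412. -135.]] 122.0
0.02 [[ 438.  -17.]
 [ 417. -111.]] 97.0 [[ 439.  -16.]
 [ 413. -129.]] 116.0
0.03 [[ 438.  -16.]
 [ 418. -107.]] 93.0 [[ 439.  -15.]
 [ 415. -121.]] 109.0
```

Call:
{"fn": "apply_moves", "kwargs": {"hand": [0,0,0,0,0], "translation": [[0,0,25],[0,0,45],[0,0,45],[0,0,45],[0,0,45]], "angular": [[0,0,0],[0,0,0],[0,0,0],[0,0,0],[0,0,0]]}}

```text
time_s: 5.42
position: [0.426, -0.0669, 0.0489]
tcp_rot: [0.782, 0.623, -0.0, -0.001]
ft_force: [-0.2, -0.3, 0.1]
finger_gap: -0.0003
grasp_force: 0.0
```

```bash
python3 - <<'E'
from h import *
s=st();c=wrects('post_c',.013);f=c['frame']
save('w4',cv2.resize(f[100:400,130:430],None,fx=2,fy=2,interpolation=cv2.INTER_CUBIC))
E
```

```text
t 5.4 tcp [426.  -66.9  48.9] z [-0.002  0.001 -1.   ] yaxis deg -13.0 gap -0.3 F [-0.2 -0.3  0.1] q6 -0.11
post_c 0.9 (430, -48, 67, 13, 76.8) [192 202 205]
post_c 0.84 (440, 59, 33, 12, 78.3) [191 202 205]
post_c 0.61 (342, 41, 100, 15, -85.9) [ 64 129 219]
```

View pics/w4.png

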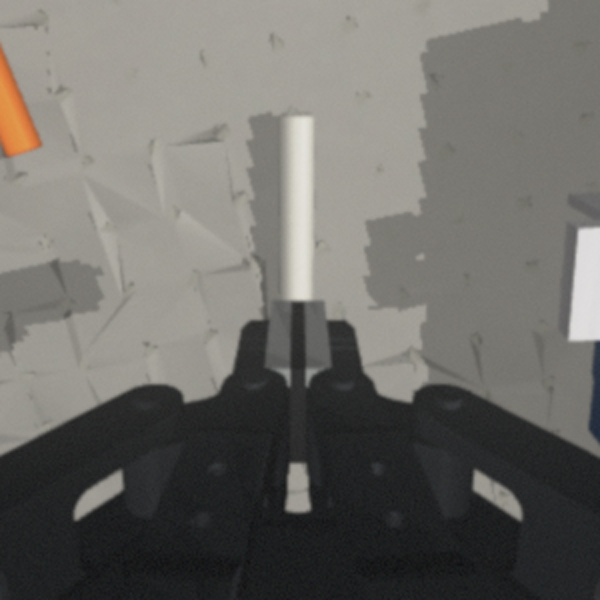

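The picture shows post C unmoved under the shut fingers at crop (298,200), so the fingers closed above it. I'll probe downward gently to find its true height.

Call:
{"fn": "apply_moves", "kwargs": {"hand": [0,0,0,0,0], "translation": [[0,0,-30],[0,0,-40],[0,0,-44],[0,0,-47],[0,0,-48]], "angular": [[0,0,0],[0,0,0],[0,0,0],[0,0,0],[0,0,0]]}}

```text
time_s: 6.15
position: [0.4269, -0.0671, 0.002]
tcp_rot: [0.782, 0.623, 0.0, 0.0]
ft_force: [-0.1, -0.2, -0.2]
finger_gap: -0.0003
grasp_force: 0.0
```

Call:
{"fn": "apply_moves", "kwargs": {"hand": [0,0,0,0], "translation": [[0,0,-2],[0,0,-4],[0,0,-6],[0,0,-6]], "angular": [[0,0,0],[0,0,0],[0,0,0],[0,0,0]]}}

```text
time_s: 6.65
position: [0.4265, -0.067, -0.0044]
tcp_rot: [0.782, 0.623, -0.0, -0.0]
ft_force: [0.6, -0.2, -0.2]
finger_gap: -0.0002
grasp_force: 0.0
```

```bash
python3 - <<'E'
from h import *
s=st();print(s['joint_pos'],s['joint_torque'])
c=wcam();save('w5',c['frame'])
for t in ('tub','lug_front','tub_rim'):
    print(t,[(np.round(np.array(d['position'])*1000),round(d['conf'],2)) for d in robot.landmark_of('wrist',t)[:2]])
E
```

```text
t 6.7 tcp [426.5 -67.   -4.4] z [-0.  0. -1.] yaxis deg -13.0 gap -0.2 F [ 0.6 -0.2 -0.2] q6 -0.11
[-3.33853019e-01  4.96371082e-01  2.02171880e+00  1.98244282e-05
  6.23738351e-01 -1.07821612e-01] [-6.88562955e-03 -3.94709265e+01 -1.29344407e+01 -2.49141021e-04
 -3.05188866e-02 -4.22130256e-05]
tub []
lug_front [(array([526., -84.,  45.]), 0.79)]
tub_rim []
```

View pics/w5.png

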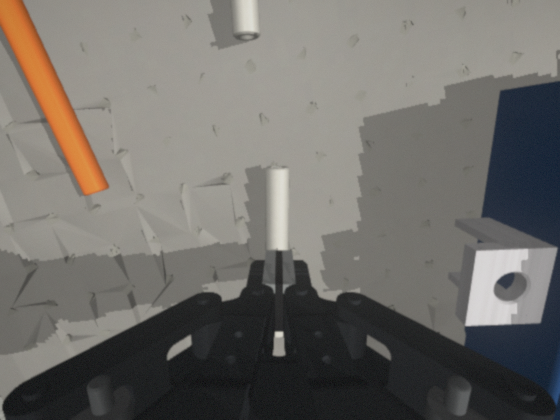

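The picture shows the shut fingers drawn over the post at (278,250), even though tip z reads −4 mm. I'll triangulate the lug hole, at (391,203) in w1 and (511,286) in w5, to check the heights.

```bash
cat > tri.py <<'E'
from h import *
M=np.array(robot.camera('wrist')['mount']);K=robot.camera('wrist')['camera_matrix']
def cam(p,yaw):
    y=np.array([np.cos(yaw),np.sin(yaw),0]);z=np.array([0,0,-1.]);T=np.eye(4);T[:3,:3]=np.c_[np.cross(y,z),y,z];T[:3,3]=p;return np.linalg.inv(T@M)[:3]
def tri(obs):
    A=[]
    for p,yaw,(u,v) in obs:
        P=K@cam(np.array(p)/1000,np.radians(yaw));A+=[u*P[2]-P[0],v*P[2]-P[1]]
    X=np.linalg.svd(np.array(A))[2][-1];X=X[:3]/X[3]
    res=[(lambda q:(q[:2]/q[2]-uv).round(1))(K@cam(np.array(p)/1000,np.radians(yaw))@np.r_[X,1]) for p,yaw,uv in obs]
    return (X*1000).round(1),res
E
python3 - <<'E'
from tri import *
P1=([424.4,-65.1,146.7],-12.9);P2=([426.9,-67.2,5.3],-12.9);P5=([426.5,-67,-4.4],-13)
print('hole',tri([(*P1,(391,203)),(*P2,(494,275)),(*P5,(511,286))]))
print('post far',tri([(*P1,(281,149)),(*P2,(277.5,165)),(*P5,(277.5,166))]))
print('postB near end',tri([(*P1,(266,82)),(*P2,(247,42)),(*P5,(246,38))]))
print('orange end',tri([(*P1,(185,160)),(*P2,(103,187)),(*P5,(95,190))]))
E
```

```text
hole (array([526.4, -85.1,  45.5]), [array([-0.,  0.]), array([0.3, 0.2]), array([-0.2, -0.2])])
post far (array([438. , -18.6,  -5.1]), [array([-0.1, -0. ]), array([-0.1, -0.6]), array([0.4, 0.7])])
postB near end (array([437.3,  47.5,  -6.2]), [array([-0.8,  0.3]), array([1. , 0.1]), array([ 0.5, -0.8])])
orange end (array([341.1,  -7.3,   6.4]), [array([0.1, 0.5]), array([ 0.6, -1. ]), array([-0.9,  0.1])])
```

Call:
{"fn": "apply_moves", "kwargs": {"hand": [0,50,50,50,50,50,50,50], "translation": [[0,0,50],[5,40,64],[10,80,64],[15,130,64],[21,176,64],[21,176,40],[21,176,14],[21,176,9]], "angular": [[0,0,0],[0,0,0.02],[0,0,0.045],[0,0,0.045],[0,0,0.045],[0,0,0.045],[0,0,0.045],[0,0,0.045]]}}

```text
time_s: 7.95
position: [0.4464, 0.109, 0.0035]
tcp_rot: [0.768, 0.64, -0.001, -0.001]
ft_force: [-0.2, -0.9, -0.1]
finger_gap: 0.0495
grasp_force: 0.0
```

```bash
python3 - <<'E'
from h import *
s=st();c=robot.camera('scene');f=c['frame'].copy();p=np.array(s['position'])
u=proj(c,[p,p*[1,1,0]]);print(u)
x,y=u[0].astype(int)
k=f[y-60:y+40,x-65:x+65];k=cv2.resize(k,None,fx=6,fy=6,interpolation=cv2.INTER_CUBIC)
q=((u-[x-65,y-60])*6).astype(int)
cv2.circle(k,tuple(int(v) for v in q[0]),4,(0,0,255),-1);cv2.circle(k,tuple(int(v) for v in q[1]),4,(0,255,0),-1)
save('s2',k)
E
```

```text
t 8.0 tcp [446.4 109.    3.5] z [-0.003 -0.    -1.   ] yaxis deg -10.4 gap 49.5 F [-0.2 -0.9 -0.1] q6 0.25
[[271.16512119 259.03540826]
 [271.21756049 260.35591712]]
```

View pics/s2.png

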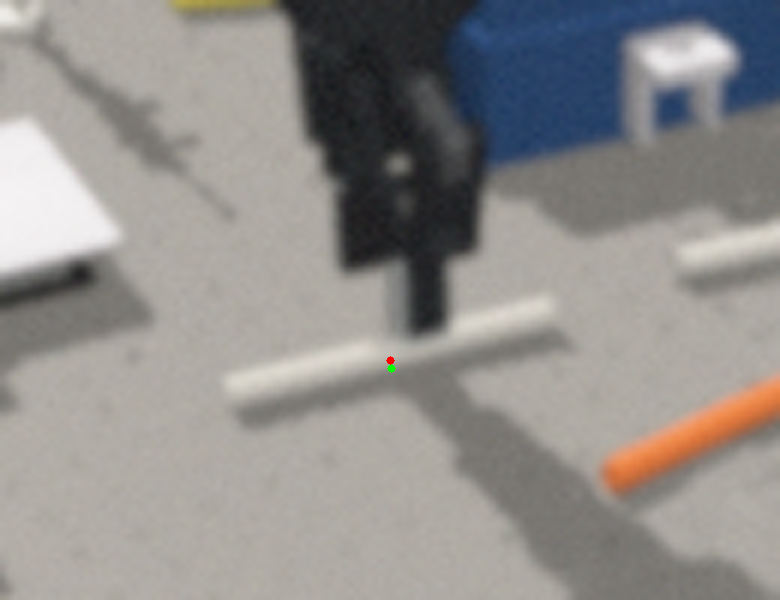

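```bash
python3 - <<'E'
from h import *
s=robot.observe();c=robot.camera('scene');p=np.array(s['position']);y=Ro.from_quat(s['tcp_rot']).as_matrix()[:,1]
R=cv2.Rodrigues(np.float64(c['rvec']))[0];print('cam at',-R.T@np.ravel(c['tvec']))
for dz in (0,.01,.02,.03):
    u=proj(c,[p-.025*y+[0,0,dz],p+.025*y+[0,0,dz]]);print(dz,((u-[206,199])*6).round())
# wrist: closed/open tips
c=wcam();f=c['frame'];save('w6',cv2.resize(f[130:400,130:430],None,fx=2,fy=2))
u=proj(c,[p-.025*y,p+.025*y,p-.025*y+[0,0,.01],p+.025*y+[0,0,.01]]);print((u-[130,130])*2)
E
```

```text
cam at [-0.37186951  0.60773928  0.6178723 ]
0 [[416. 392.]
 [366. 327.]]
0.01 [[415. 369.]
 [365. 305.]]
0.02 [[414. 346.]
 [364. 283.]]
0.03 [[414. 323.]
 [363. 260.]]
[[209.45836225 239.50011045]
 [375.87614943 239.44188142]
 [204.45078239 253.47196454]
 [380.24309365 253.4104483 ]]
```

View pics/w6.png

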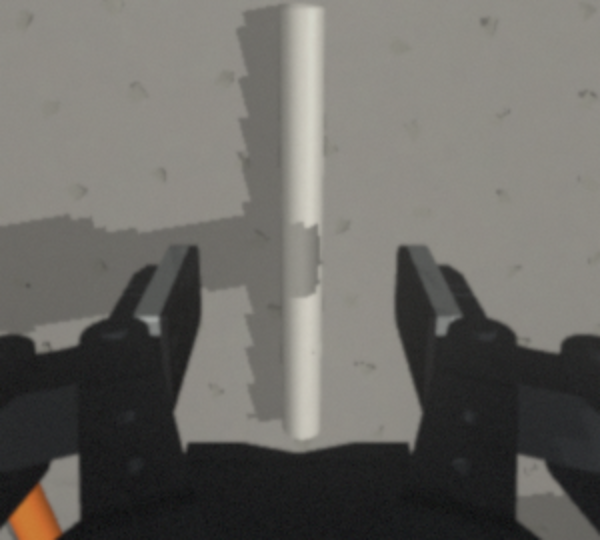

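The wrist crop shows post B at (303,220), between the open fingers. The scene crop puts the fingertips about 2 cm higher than the TCP reading suggests, so I'll go deeper while watching force.

Call:
{"fn": "apply_moves", "kwargs": {"hand": [50,50,50,50,5,5,5,5], "translation": [[1,0,-8],[1,0,-12],[1,0,-16],[1,0,-18],[1,0,-18],[1,0,-18],[1,0,-18],[1,0,-18]], "angular": [[0,0,0],[0,0,0],[0,0,0],[0,0,0],[0,0,0],[0,0,0],[0,0,0],[0,0,0]]}}

```text
time_s: 9.1
position: [0.4486, 0.109, -0.013]
tcp_rot: [0.768, 0.64, 0.0, 0.0]
ft_force: [-1.2, 0.5, 4.0]
finger_gap: 0.0088
grasp_force: 58.9
```

Call:
{"fn": "apply_moves", "kwargs": {"hand": [30,30,30,30,5,5,5,5], "translation": [[0,0,0],[0,0,0],[0,0,-4],[0,0,-7],[0,0,-7],[0,0,-7],[0,0,-7],[0,0,-7]], "angular": [[0,0,0],[0,0,0],[0,0,0],[0,0,0],[0,0,0],[0,0,0],[0,0,0],[0,0,0]]}}

```text
time_s: 10.1
position: [0.4485, 0.1089, -0.0203]
tcp_rot: [0.768, 0.64, -0.0, 0.0]
ft_force: [-0.1, -0.2, -0.9]
finger_gap: 0.0106
grasp_force: 59.7
```

Call:
{"fn": "apply_moves", "kwargs": {"hand": [5,5,5,5,5,5,5,5], "translation": [[0,0,45],[0,0,90],[26,-45,95],[52,-90,95],[80,-135,95],[105,-175,95],[124,-202,95],[124,-202,95]], "angular": [[0,0,0],[0,0,0],[0,0,0],[0,0,0],[0,0,0],[0,0,0],[0,0,0],[0,0,0]]}}

```text
time_s: 11.1
position: [0.5734, -0.0951, 0.0743]
tcp_rot: [0.769, 0.639, 0.0, 0.0]
ft_force: [-0.1, 0.7, -1.7]
finger_gap: 0.0106
grasp_force: 59.7
```

```bash
python3 - <<'E'
from h import *
st();c=wcam();save('w7',c['frame'])
for t in ('tub_rim','lug_front','lug_rear'):
    print(t,[(np.round(np.array(d['position'])*1000),round(d['conf'],2)) for d in robot.landmark_of('wrist',t)[:2]])
    print('top',[(np.round(np.array(d['position'])*1000),round(d['conf'],2)) for d in (robot.camera('top'),robot.landmark_of('top',t))[1][:2]])
E
```

```text
t 11.1 tcp [573.4 -95.1  74.3] z [ 0.001 -0.    -1.   ] yaxis deg -10.5 gap 10.6 F [-0.1  0.7 -1.7] q6 -0.11
tub_rim [(array([590., -99.,  58.]), 0.64)]
top [(array([596., -98.,  61.]), 0.82)]
lug_front [(array([527., -84.,  49.]), 0.56)]
top [(array([524., -85.,  49.]), 0.7)]
lug_rear [(array([ 664., -112.,   46.]), 0.71)]
top []
```

View pics/w7.png

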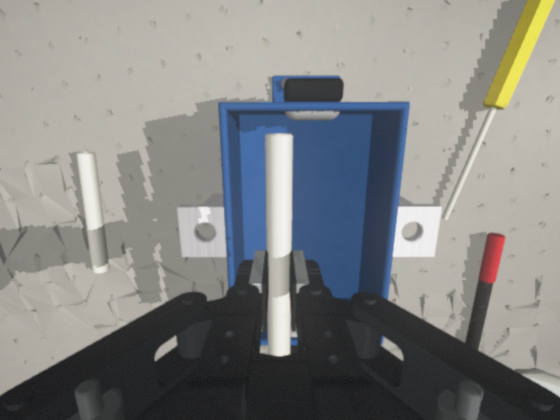

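Wrist view: post B is held at (279,240) over the tub's left half, with lug holes at (205,231) and (412,231). Lowering and releasing with a small opening.

Call:
{"fn": "apply_moves", "kwargs": {"hand": [5,5,5,20,20,20,20,20], "translation": [[1,-2,-40],[1,-2,-70],[1,-2,-74],[1,-2,-74],[1,-2,-74],[1,-2,-40],[1,-2,10],[1,-2,35]], "angular": [[0,0,0],[0,0,0],[0,0,0],[0,0,0],[0,0,0],[0,0,0],[0,0,0],[0,0,0]]}}

```text
time_s: 12.6
position: [0.5753, -0.0955, 0.1141]
tcp_rot: [0.768, 0.64, 0.002, 0.003]
ft_force: [0.8, -0.1, 0.5]
finger_gap: 0.0198
grasp_force: 0.0
```

Call:
{"fn": "apply_moves", "kwargs": {"hand": [20,35,35,35,35], "translation": [[-50,10,0],[-100,20,0],[-148,30,-14],[-148,30,-30],[-148,30,-30]], "angular": [[0,0,-0.02],[0,0,-0.045],[0,0,-0.045],[0,0,-0.045],[0,0,-0.045]]}}

```text
time_s: 13.22
position: [0.4256, -0.0651, 0.0804]
tcp_rot: [0.782, 0.623, 0.0, 0.001]
ft_force: [0.3, 0.1, -0.3]
finger_gap: 0.035
grasp_force: 0.0
```

```bash
python3 - <<'E'
from h import *
st();c=wrects('post_c',.013)
c=robot.camera('top')
for d in robot.cut_out('top','post_a')[:6]: print(round(d['conf'],2),rect(c,d['pixels'],.013),np.median(c['frame'][d['pixels']],axis=0).astype(int))
E
```

```text
t 13.2 tcp [425.6 -65.1  80.4] z [ 0.001 -0.    -1.   ] yaxis deg -13.0 gap 35.0 F [ 0.3  0.1 -0.3] q6 -0.1
post_c 0.77 (426, -65, 99, 12, 77.4) [193 204 207]
post_c 0.65 (341, 41, 99, 15, -85.7) [ 67 131 221]
post_c 0.62 (576, -94, 132, 7, 79.5) [201 212 213]
0.77 (572, -95, 128, 14, 80.1) [163 169 172]
0.77 (433, 351, 127, 13, 81.1) [179 187 191]
0.73 (496, -315, 182, 42, -3.2) [109 113 114]
0.58 (341, -226, 92, 8, 18.8) [ 68 121 203]
```

Post B is in the tub at tub x of about −22. Now gripping C.

Call:
{"fn": "apply_moves", "kwargs": {"hand": [35,35,35,35,5,5,5,5], "translation": [[1,0,-50],[1,0,-85],[1,0,-98],[1,0,-101],[1,0,-101],[1,0,-101],[1,0,-101],[1,0,-55]], "angular": [[0,0,0],[0,0,0],[0,0,0],[0,0,0],[0,0,0],[0,0,0],[0,0,0],[0,0,0]]}}

```text
time_s: 14.42
position: [0.4247, -0.0645, 0.0237]
tcp_rot: [0.782, 0.623, -0.002, -0.002]
ft_force: [0.6, -0.8, -0.9]
finger_gap: 0.0104
grasp_force: 59.4
```

Call:
{"fn": "apply_moves", "kwargs": {"hand": [5,5,5,5,5,5,5,5], "translation": [[0,0,50],[40,-8,65],[95,-19,65],[150,-29,65],[191,-37,60],[191,-37,20],[191,-37,-20],[191,-37,-22]], "angular": [[0,0,0],[0,0,0.02],[0,0,0.045],[0,0,0.045],[0,0,0.045],[0,0,0.045],[0,0,0.045],[0,0,0.045]]}}

```text
time_s: 15.42
position: [0.6151, -0.1013, 0.0]
tcp_rot: [0.768, 0.64, -0.002, -0.003]
ft_force: [0.6, 0.9, -0.3]
finger_gap: 0.0104
grasp_force: 59.4
```

Call:
{"fn": "apply_moves", "kwargs": {"hand": [20,20,20,20,20,40,40,40], "translation": [[0,0,0],[0,0,0],[0,0,40],[-20,40,85],[-50,95,85],[-80,150,85],[-110,200,85],[-140,250,85]], "angular": [[0,0,0],[0,0,0],[0,0,0],[0,0,0],[0,0,0],[0,0,0],[0,0,0],[0,0,0]]}}

```text
time_s: 16.42
position: [0.4774, 0.1496, 0.0897]
tcp_rot: [0.768, 0.64, 0.002, 0.001]
ft_force: [1.3, 0.2, -0.2]
finger_gap: 0.0402
grasp_force: 0.0
```

Call:
{"fn": "apply_moves", "kwargs": {"hand": [40,40,40,35,35,35], "translation": [[-11,50,0],[-22,100,0],[-33,150,0],[-45,201,-10],[-45,201,-10],[-45,201,-10]], "angular": [[0,0,0.035],[0,0,0.035],[0,0,0.035],[0,0,0.035],[0,0,0.035],[0,0,0.035]]}}

```text
time_s: 17.18
position: [0.4329, 0.3491, 0.0789]
tcp_rot: [0.757, 0.654, 0.001, 0.0]
ft_force: [-0.2, 0.3, -0.1]
finger_gap: 0.035
grasp_force: 0.0
```

```bash
python3 - <<'E'
from h import *
st();c=wrects('post_a',.013)
c=robot.camera('top')
for d in robot.cut_out('top','post_a')[:6]: print(round(d['conf'],2),rect(c,d['pixels'],.013),np.median(c['frame'][d['pixels']],axis=0).astype(int))
E
```

```text
t 17.2 tcp [432.9 349.1  78.9] z [ 0.002  0.001 -1.   ] yaxis deg -8.3 gap 35.0 F [-0.2  0.3 -0.1] q6 0.69
post_a 0.93 (434, 354, 134, 14, 81.4) [165 174 177]
0.66 (429, 329, 89, 17, 80.1) [166 173 176]
0.66 (338, 40, 100, 18, -85.6) [ 82 122 177]
0.53 (342, -225, 96, 13, 17.7) [ 69 121 194]
0.47 (571, -93, 130, 14, 79.7) [174 181 185]
```

Call:
{"fn": "apply_moves", "kwargs": {"hand": [35,35,35,35,5,5,5,5], "translation": [[1,3,-50],[1,3,-85],[1,3,-96],[1,3,-99],[1,3,-99],[1,3,-99],[1,3,-99],[1,3,-50]], "angular": [[0,0,0],[0,0,0],[0,0,0],[0,0,0],[0,0,0],[0,0,0],[0,0,0],[0,0,0]]}}

```text
time_s: 18.38
position: [0.4314, 0.3506, 0.0257]
tcp_rot: [0.757, 0.654, -0.004, -0.001]
ft_force: [0.7, 0.2, -0.7]
finger_gap: 0.0103
grasp_force: 60.5
```

Call:
{"fn": "apply_moves", "kwargs": {"hand": [5,5,5,5,5,5,5,5], "translation": [[0,-30,50],[10,-90,65],[20,-150,65],[40,-208,65],[70,-260,65],[100,-313,65],[130,-365,65],[155,-415,65]], "angular": [[0,0,0],[0,0,0],[0,0,0],[0,0,-0.02],[0,0,-0.035],[0,0,-0.035],[0,0,-0.035],[0,0,-0.035]]}}

```text
time_s: 19.38
position: [0.5895, -0.065, 0.0931]
tcp_rot: [0.768, 0.64, 0.0, 0.0]
ft_force: [0.4, 1.8, -2.1]
finger_gap: 0.0107
grasp_force: 60.6
```

Call:
{"fn": "apply_moves", "kwargs": {"hand": [5,5,5,5,5,20,20,20], "translation": [[8,-35,0],[8,-35,-5],[8,-35,-50],[8,-35,-86],[8,-35,-86],[8,-35,-86],[8,-35,-86],[8,-35,-20]], "angular": [[0,0,0],[0,0,0],[0,0,0],[0,0,0],[0,0,0],[0,0,0],[0,0,0],[0,0,0]]}}

```text
time_s: 20.38
position: [0.594, -0.0972, 0.0669]
tcp_rot: [0.768, 0.64, -0.002, -0.003]
ft_force: [1.7, -0.5, 0.8]
finger_gap: 0.0203
grasp_force: 0.0
```

Call:
{"fn": "apply_moves", "kwargs": {"hand": [20,40,40,40,40], "translation": [[0,0,60],[0,10,90],[0,15,90],[0,15,90],[0,15,90]], "angular": [[0,0,0],[0,0,0],[0,0,0],[0,0,0],[0,0,0]]}}

```text
time_s: 21.0
position: [0.5958, -0.0831, 0.1579]
tcp_rot: [0.768, 0.64, -0.001, -0.001]
ft_force: [-0.0, 0.5, -0.9]
finger_gap: 0.0398
grasp_force: 0.0
```

```bash
python3 - <<'E'
from h import *
st();c=wrects('post_a',.02,6,.15);save('w8',c['frame'])
for t in ('lug_front','lug_rear','tub_rim'):
    print(t,[(np.round(np.array(d['position'])*1000),round(d['conf'],2)) for d in robot.landmark_of('wrist',t)[:2]])
c=robot.camera('top')
for t in ('lid','tab_1','eye'):
    print(t,[(np.round(np.array(d['position'])*1000),round(d['conf'],2)) for d in robot.landmark_of('top',t)[:3]])
for d in robot.cut_out('top','post_a')[:6]: print(round(d['conf'],2),rect(c,d['pixels'],.013),np.median(c['frame'][d['pixels']],axis=0).astype(int))
E
```

```text
t 21.0 tcp [595.8 -83.1 157.9] z [-0.002  0.    -1.   ] yaxis deg -10.4 gap 39.8 F [-0.   0.5 -0.9] q6 -0.08
post_a 0.85 (619, -101, 98, 13, 79.7) [146 153 154]
post_a 0.66 (351, 29, 74, 16, -86.3) [ 62 128 220]
post_a 0.62 (575, -92, 133, 13, 80.1) [195 205 208]
post_a 0.58 (596, -107, 132, 13, 79.5) [145 153 155]
lug_front [(array([742., -48.,   0.]), 0.34)]
lug_rear [(array([ 664., -110.,   48.]), 0.65)]
tub_rim [(array([ 591., -100.,   59.]), 0.79)]
lid [(array([626., 241.,  -1.]), 0.64), (array([ 617., -106.,   -2.]), 0.22)]
tab_1 [(array([555., 248.,  27.]), 0.94), (array([696., 233.,  25.]), 0.88), (array([ 594., -103.,    5.]), 0.34)]
eye [(array([624., 240.,  72.]), 0.67)]
0.52 (510, -323, 26, 26, -0.5) [100 126 132]
0.48 (341, -226, 97, 10, 18.8) [ 68 119 202]
0.42 (420, -419, 69, 68, 22.7) [157 159 161]
0.41 (593, -114, 35, 15, -88.9) [126 129 133]
```

View pics/w8.png

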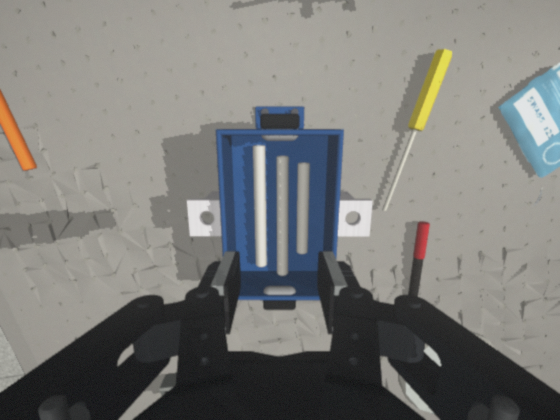

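The wrist view shows all three steel posts flat in the tub at columns 260, 282 and 303, with lug holes at (208,218) and (353,218). On to the lid.

Call:
{"fn": "apply_moves", "kwargs": {"hand": [40,40,40,40,40,40,40,40], "translation": [[4,55,0],[9,110,0],[14,165,0],[18,220,0],[23,275,0],[28,322,0],[28,322,0],[28,322,0]], "angular": [[0,0,0.02],[0,0,0.04],[0,0,0.065],[0,0,0.065],[0,0,0.065],[0,0,0.065],[0,0,0.065],[0,0,0.065]]}}

```text
time_s: 22.5
position: [0.6244, 0.2385, 0.159]
tcp_rot: [0.747, 0.665, -0.0, 0.0]
ft_force: [0.2, -0.4, -0.2]
finger_gap: 0.0399
grasp_force: 0.0
```

```bash
python3 - <<'E'
from h import *
from tri import cam,K
M=cam(np.array([595.8,-83.1,157.9])/1000,np.radians(-10.4))
c8=dict(rvec=cv2.Rodrigues(M[:,:3])[0],tvec=M[:,3],camera_matrix=K)
L=unproj(c8,[[208.5,218.5],[353.5,218.5]],.048)*1000;print('lugs',L.round(1),np.linalg.norm(L[1]-L[0]),np.degrees(np.arctan2(*(L[1]-L[0])[1::-1])))
s=st();c=wcam()
for t in ('tab_1','eye','lid'):
    print(t,[(np.round(np.array(d['position'])*1000),round(d['conf'],2)) for d in robot.landmark_of('wrist',t)[:3]])
f=c['frame']
g=cv2.cvtColor(f,cv2.COLOR_BGR2GRAY)
# lid tab holes: dark blobs near predicted tabs
for t in ([556,249,25],[696,233,25]):
    u=proj(c,[np.array(t)/1000])[0].astype(int);x,y=u
    w=g[max(0,y-18):y+18,max(0,x-18):x+18]; 
    if w.size:
        m=(w<(w.min()/2+np.median(w)/2)).astype(np.uint8);n,l,S,C=cv2.connectedComponentsWithStats(m)
        for i in range(1,n):
            if S[i,4]>25:
                q=C[i]+[max(0,x-18),max(0,y-18)];print('blob',u,S[i],q.round(1),(unproj(c,q,.0225)*1000).round(1))
save('w9',f)
E
```

```text
lugs [[ 527.5  -85.2   48. ]
 [ 664.9 -110.4   48. ]] 139.74693642834535 -10.388988867030289
t 22.6 tcp [624.7 237.6 159.3] z [-0. -0. -1.] yaxis deg -6.7 gap 40.2 F [ 0.5  0.3 -0.2] q6 0.37
tab_1 [(array([562., 254.,  25.]), 0.82), (array([695., 232.,  25.]), 0.81)]
eye [(array([624., 241.,  71.]), 0.96)]
lid [(array([623., 238.,  -2.]), 0.67), (array([560., 254.,  25.]), 0.53)]
blob [210 194] [ 12  11  14  13 143] [210.4 193. ] [[556.  250.4  22.5]]
blob [210 194] [ 5 34 28  2 31] [211.7 210.9] [[553.9 231.4  22.5]]
blob [347 194] [ 7  0 29  3 85] [350.3 177. ] [[700.3 250.2  22.5]]
blob [347 194] [ 12  13  14  14 146] [347.8 195.7] [[696.7 231.   22.5]]
```

Call:
{"fn": "apply_moves", "kwargs": {"hand": [40,40,40,40,0,0,0,0], "translation": [[2,3,-50],[2,3,-95],[2,3,-121],[2,3,-125],[2,3,-125],[2,3,-125],[2,3,-125],[2,3,-125]], "angular": [[0,0,-0.02],[0,0,-0.02],[0,0,-0.02],[0,0,-0.02],[0,0,-0.02],[0,0,-0.02],[0,0,-0.02],[0,0,-0.02]], "newtons": 100}}

```text
time_s: 23.8
position: [0.6275, 0.2421, 0.0357]
tcp_rot: [0.754, 0.657, 0.001, 0.001]
ft_force: [0.3, -0.8, 5.1]
finger_gap: 0.0043
grasp_force: 98.3
```

Call:
{"fn": "apply_moves", "kwargs": {"hand": [0,0,0,0,0,0,0,0], "translation": [[0,0,10],[0,0,40],[0,0,80],[0,-40,100],[-8,-90,100],[-15,-145,100],[-22,-200,100],[-27,-255,100]], "angular": [[0,0,0],[0,0,0],[0,0,0],[0,0,0],[0,0,-0.02],[0,0,-0.044],[0,0,-0.044],[0,0,-0.044]]}}

```text
time_s: 24.8
position: [0.5987, -0.0145, 0.1344]
tcp_rot: [0.768, 0.641, -0.0, -0.0]
ft_force: [0.2, 0.5, -2.5]
finger_gap: 0.004
grasp_force: 98.1
```

Call:
{"fn": "apply_moves", "kwargs": {"hand": [0,0,0,0,0], "translation": [[-2,-40,0],[-4,-83,0],[-4,-83,-10],[-4,-83,-20],[-4,-83,-20]], "angular": [[0,0,0],[0,0,0],[0,0,0],[0,0,0],[0,0,0]]}}

```text
time_s: 25.42
position: [0.5947, -0.0946, 0.1129]
tcp_rot: [0.767, 0.641, -0.001, -0.001]
ft_force: [-0.5, 1.0, -1.4]
finger_gap: 0.0043
grasp_force: 98.2
```

```bash
python3 - <<'E'
from h import *
s=st();c=wcam();f=c['frame'];save('w10',f)
for t in ('tab_1','eye','lug_front','lug_rear','tub_rim','lid'):
    print(t,[(np.round(np.array(d['position'])*1000),round(d['conf'],2)) for d in robot.landmark_of('wrist',t)[:3]])
E
```

```text
t 25.4 tcp [594.7 -94.6 112.9] z [-0.003  0.001 -1.   ] yaxis deg -10.2 gap 4.3 F [-0.5  1.  -1.4] q6 -0.11
tab_1 [(array([ 662., -110.,  102.]), 0.85), (array([531., -81., 103.]), 0.77)]
eye [(array([596., -99., 145.]), 0.9), (array([526., -83.,  47.]), 0.25)]
lug_front [(array([523., -86.,  49.]), 0.97), (array([530., -82., 104.]), 0.48)]
lug_rear [(array([ 666., -113.,   52.]), 0.83)]
tub_rim []
lid [(array([592., -98.,  77.]), 0.66)]
```

View pics/w10.png

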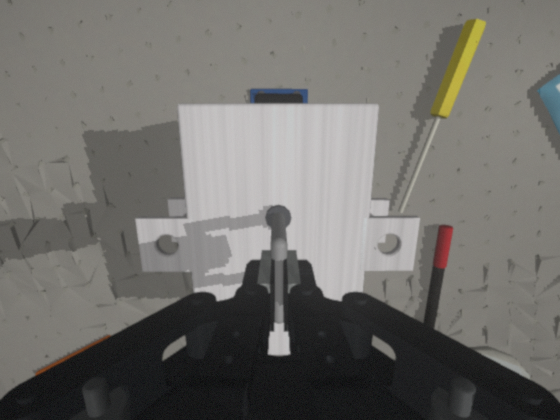

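The wrist view shows the lid held level over the tub, tab holes at (168,243) and (389,243), and lug edges just showing at (178,207) and (380,207). Working out the remaining offset.

```bash
python3 - <<'E'
from h import *
f=cv2.imread('pics/w10.png');g=cv2.cvtColor(f,cv2.COLOR_BGR2GRAY)
c=wcam();H=[]
for x,y in ((168,243),(389,243)):
    w=g[y-16:y+16,x-16:x+16];m=(w<150).astype(np.uint8);n,l,S,C=cv2.connectedComponentsWithStats(m)
    i=1+np.argmax(S[1:,4]);q=S[i,:2]+S[i,2:4]/2+[x-16,y-16];print(S[i],q);H.append((unproj(c,q,.101)*1000)[0])
H=np.array(H);d=H[1]-H[0];print(H.round(1),H.mean(0).round(1),np.hypot(*d[:2]),np.degrees(np.arctan2(d[1],d[0])))
print(robot.observe()['position'])
E
```

```text
[  0   7  32  25 717] [168.  246.5]
[  5   7  24  21 358] [390.  244.5]
[[ 525.8  -86.4  101. ]
 [ 666.7 -110.5  101. ]] [596.3 -98.4 101. ] 143.01173356679237 -9.722032567393695
[ 0.59573389 -0.09584501  0.11449858]
```

Call:
{"fn": "apply_moves", "kwargs": {"hand": [0,0,0,0,0,0,0,0], "translation": [[0,-0.5,-8],[0,-0.5,-14],[0,-0.5,-18],[0,-0.5,-22],[0,-0.5,-25],[0,-0.5,-27],[0,-0.5,-27],[0,-0.5,-27]], "angular": [[0,0,-0.003],[0,0,-0.003],[0,0,-0.003],[0,0,-0.003],[0,0,-0.003],[0,0,-0.003],[0,0,-0.003],[0,0,-0.003]]}}

```text
time_s: 26.82
position: [0.5962, -0.0967, 0.0881]
tcp_rot: [0.769, 0.64, 0.001, 0.001]
ft_force: [0.4, 0.9, 5.0]
finger_gap: 0.0041
grasp_force: 99.1
```

Call:
{"fn": "apply_moves", "kwargs": {"hand": [0,0,0,0,0,0,0,0], "translation": [[0,0,-2],[0,0,-4],[0,0,-6],[0,0,-8],[0,0,-10],[0,0,-12],[0,0,-13],[0,0,-13]], "angular": [[0,0,0],[0,0,0],[0,0,0],[0,0,0],[0,0,0],[0,0,0],[0,0,0],[0,0,0]]}}

```text
time_s: 27.82
position: [0.5943, -0.0962, 0.0756]
tcp_rot: [0.769, 0.64, -0.001, -0.001]
ft_force: [-7.9, 2.1, 12.5]
finger_gap: 0.0038
grasp_force: 99.8
```

Call:
{"fn": "apply_moves", "kwargs": {"hand": [0,0,0,0,0], "translation": [[0,0,-1],[0,0,-2],[0,0,-3],[0,0,-3],[0,0,-3]], "angular": [[0,0,0],[0,0,0],[0,0,0],[0,0,0],[0,0,0]]}}

```text
time_s: 28.45
position: [0.5945, -0.0962, 0.0755]
tcp_rot: [0.769, 0.64, -0.0, 0.0]
ft_force: [-14.9, 4.6, 29.9]
finger_gap: 0.0041
grasp_force: 102.0
```

Call:
{"fn": "apply_moves", "kwargs": {"hand": [0,0,0,0], "translation": [[0,0,1],[0,0,3],[0,0,4],[0,0,4]], "angular": [[0,0,0],[0,0,0],[0,0,0],[0,0,0]]}}

```text
time_s: 28.95
position: [0.5945, -0.0962, 0.0757]
tcp_rot: [0.769, 0.64, -0.0, -0.001]
ft_force: [-5.8, 2.1, 7.0]
finger_gap: 0.0042
grasp_force: 99.2
```

Call:
{"fn": "apply_moves", "kwargs": {"hand": [40,40,40,40,40,40,40,40], "translation": [[0,0,0],[0,0,0],[0,0,0],[0,0,40],[0,0,85],[0,0,85],[0,0,85],[0,0,85]], "angular": [[0,0,0],[0,0,0],[0,0,0],[0,0,0],[0,0,0],[0,0,0],[0,0,0],[0,0,0]]}}

```text
time_s: 29.95
position: [0.5948, -0.0964, 0.1587]
tcp_rot: [0.769, 0.64, -0.001, -0.001]
ft_force: [-0.6, 0.5, 0.1]
finger_gap: 0.0401
grasp_force: 0.0
```

```bash
cat >> h.py <<'E'
def holes(c,pts,z,r=16,save_as=None):
    g=cv2.cvtColor(c['frame'],cv2.COLOR_BGR2GRAY);out=[]
    for p in pts:
        x,y=proj(c,[np.array(p)/1000])[0].astype(int)
        w=g[y-r:y+r,x-r:x+r];t=(int(np.percentile(w,85))+int(w.min()))/2
        n,l,S,C=cv2.connectedComponentsWithStats((w<t).astype(np.uint8))
        ok=[i for i in range(1,n) if S[i,4]>20]
        i=min(ok,key=lambda i:np.hypot(*(C[i]-r)));q=C[i]+[x-r,y-r];print('hole px',(x,y),S[i].tolist(),q.round(1));out.append((unproj(c,q,z)*1000)[0].round(1))
    return out
E
python3 - <<'E'
from h import *
s=st();c=wcam();save('w11',c['frame'])
for t in ('tab_1','eye','lug_front'):
    print(t,[(np.round(np.array(d['position'])*1000),round(d['conf'],2)) for d in robot.landmark_of('wrist',t)[:3]])
print(holes(c,[[526.9,-85.1,65],[665.5,-110.5,65]],.0635))
c=robot.camera('top')
for t in ('pin_1','rack','hook'):
    print(t,[(np.round(np.array(d['position'])*1000),round(d['conf'],2)) for d in robot.landmark_of('top',t)[:3]])
E
```

```text
t 29.9 tcp [594.8 -96.4 158.7] z [-0.003  0.001 -1.   ] yaxis deg -10.5 gap 40.1 F [-0.6  0.5  0.1] q6 -0.1
tab_1 [(array([ 662., -114.,   65.]), 0.97), (array([529., -80.,  64.]), 0.81)]
eye [(array([ 592., -103.,  112.]), 0.63)]
lug_front [(array([527., -83.,  46.]), 0.68)]
hole px (np.int64(201), np.int64(209)) [11, 9, 13, 11, 114] [202.1 206.9]
hole px (np.int64(358), np.int64(209)) [8, 9, 10, 12, 69] [354.4 207.4]
[array([527.5, -82.8,  63.5]), array([ 662.6, -108.1,   63.5])]
pin_1 [(array([ 506., -315.,   -0.]), 0.45), (array([ 564., -315.,    3.]), 0.43), (array([ 432., -310.,   -0.]), 0.19)]
rack [(array([ 463., -311.,    1.]), 0.93)]
hook [(array([ 431., -311.,    1.]), 0.56)]
```

Call:
{"fn": "apply_moves", "kwargs": {"hand": [40,40,40,40,40,40,40], "translation": [[-14,-52,0],[-28,-104,0],[-44,-160,0],[-59,-217,0],[-59,-217,0],[-59,-217,0],[-59,-217,0]], "angular": [[0,0,0],[0,0,0],[0,0,0],[0,0,0],[0,0,0],[0,0,0],[0,0,0]]}}

```text
time_s: 31.22
position: [0.537, -0.3122, 0.1603]
tcp_rot: [0.768, 0.64, 0.0, -0.0]
ft_force: [0.4, 0.1, -0.6]
finger_gap: 0.0399
grasp_force: 0.0
```

```bash
python3 - <<'E'
from h import *
s=st();c=wcam();f=c['frame'];save('w12',f)
for t in ('pin_1','rack','hook'):
    print(t,[(np.round(np.array(d['position'])*1000),round(d['conf'],2)) for d in robot.landmark_of('wrist',t)[:3]])
h=cv2.cvtColor(f,cv2.COLOR_BGR2HSV)
m=cv2.inRange(h,(18,90,70),(35,255,255));n,l,S,C=cv2.connectedComponentsWithStats(m)
for i in range(1,n):
    if S[i,4]>60: print('yellow',S[i].tolist(),C[i].round(1),(unproj(c,C[i],.08)*1000).round(1))
m=cv2.inRange(h,(0,120,50),(8,255,255))|cv2.inRange(h,(172,120,50),(180,255,255));n,l,S,C=cv2.connectedComponentsWithStats(m)
for i in range(1,n):
    if S[i,4]>100: print('red',S[i].tolist(),C[i].round(1),(unproj(c,C[i],.104)*1000).round(1),rect(c,l==i,.104))
E
```

```text
t 31.2 tcp [ 537.  -312.2  160.3] z [ 0.  0. -1.] yaxis deg -10.4 gap 39.9 F [ 0.4  0.1 -0.6] q6 -0.47
pin_1 [(array([ 502., -314.,    1.]), 0.86), (array([ 567., -316.,   -7.]), 0.72)]
rack []
hook [(array([ 439., -311.,   -1.]), 0.88)]
yellow [301, 194, 22, 27, 448] [311.2 207.3] [[ 565.9 -312.5   80. ]]
yellow [234, 203, 23, 27, 460] [245.1 216.4] [[ 508.8 -310.3   80. ]]
yellow [174, 205, 21, 7, 99] [183.4 208. ] [[ 458.7 -293.5   80. ]]
yellow [504, 347, 26, 15, 290] [517.8 353.9] [[ 744.2 -497.8   80. ]]
red [461, 0, 17, 26, 338] [469.   11.7] [[ 684.6 -194.5  104. ]] (685, -195, 14, 9, 80.0)
red [133, 218, 59, 34, 1252] [160.5 235.9] [[ 443.8 -307.3  104. ]] (445, -306, 48, 24, -1.8)
```

View pics/w12.png

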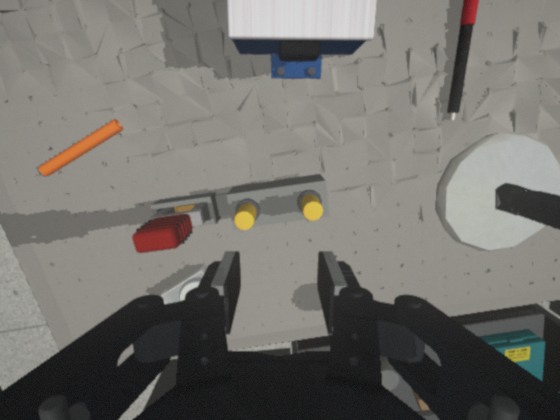

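The wrist view shows the pin heads at (245,217) and (312,208), the red hook handle at (161,236), and the lamp base at (500,190), well clear. Gripping the farther pin first.

Call:
{"fn": "apply_moves", "kwargs": {"hand": [40,40,40,40,5,5,5,5], "translation": [[30,-3,-30],[30,-3,-80],[30,-3,-115],[30,-3,-126],[30,-3,-126],[30,-3,-126],[30,-3,-126],[30,-3,-126]], "angular": [[0,0,0],[0,0,0],[0,0,0],[0,0,0],[0,0,0],[0,0,0],[0,0,0],[0,0,0]], "newtons": 50}}

```text
time_s: 32.42
position: [0.5671, -0.317, 0.0353]
tcp_rot: [0.769, 0.639, 0.0, 0.001]
ft_force: [0.5, -0.1, 0.7]
finger_gap: 0.0166
grasp_force: 48.8
```

Call:
{"fn": "apply_moves", "kwargs": {"hand": [5,5,5,5,5,5], "translation": [[0,0,20],[0,0,60],[0,0,92],[0,30,100],[0,60,100],[0,60,100]], "angular": [[0,0,0],[0,0,0],[0,0,0],[0,0,0],[0,0,0],[0,0,0]]}}

```text
time_s: 33.17
position: [0.5668, -0.2547, 0.135]
tcp_rot: [0.768, 0.64, 0.0, 0.0]
ft_force: [-0.1, -0.1, -0.2]
finger_gap: 0.0159
grasp_force: 49.1
```

```bash
python3 - <<'E'
from h import *
s=st();c=wcam();save('p1',c['frame'])
for t in ('pin_1',):
    for d in robot.cut_out('wrist',t)[:2]:
        ys,xs=np.where(d['pixels']);print(d['conf'],xs.min(),xs.max(),ys.min(),ys.max())
        top=ys.min()
        for r in range(top,ys.max(),3): 
            q=xs[ys==r]; 
            if len(q): print(r,q.min(),q.max(),end='; ')
    print([(np.round(np.array(d['position'])*1000),round(d['conf'],2)) for d in robot.landmark_of('wrist',t)[:3]])
p=np.array(s['position']);R=Ro.from_quat(s['tcp_rot']).as_matrix()
for z in (.035,-.01,-.015,-.045): print(z,proj(c,[p+R@[dx,0,z] for dx in (-.012,-.005,0,.005,.012)]).round(1).tolist())
E
```

```text
t 33.2 tcp [ 566.8 -254.7  135. ] z [ 0.001 -0.    -1.   ] yaxis deg -10.4 gap 15.9 F [-0.1 -0.1 -0.2] q6 -0.37
0.64 211 230 269 298
269 223 228; 272 218 230; 275 216 229; 278 214 228; 281 214 227; 284 214 226; 287 214 222; 290 212 219; 293 211 218; 296 211 217; 0.56 261 296 225 303
225 276 279; 228 272 283; 231 271 284; 234 271 284; 237 271 285; 240 268 288; 243 264 292; 246 262 295; 249 261 295; 252 263 293; 255 263 293; 258 263 293; 261 263 293; 264 263 294; 267 263 294; 270 263 295; 273 262 295; 276 262 295; 279 261 295; 282 261 296; 285 261 296; 288 261 296; 291 262 295; 294 263 294; 297 265 292; 300 269 289; [(array([ 568., -258.,   94.]), 0.93), (array([ 500., -318.,   -4.]), 0.85)]
0.035 [[277.6, 246.2], [277.5, 237.1], [277.5, 230.5], [277.5, 223.8], [277.5, 214.3]]
-0.01 [[277.2, 276.3], [277.2, 265.2], [277.2, 257.2], [277.2, 249.0], [277.2, 237.3]]
-0.015 [[277.2, 280.6], [277.1, 269.3], [277.1, 261.0], [277.1, 252.6], [277.1, 240.6]]
-0.045 [[276.8, 312.6], [276.8, 299.3], [276.8, 289.6], [276.7, 279.7], [276.7, 265.5]]
```

Call:
{"fn": "apply_moves", "kwargs": {"hand": [5,5,5,5,5,5], "translation": [[30,25,0],[65,60,0],[93,100,0],[93,120,-5],[93,120,-5],[93,120,-5]], "angular": [[0,0,0],[0,0,0],[0,0,0],[0,0,0],[0,0,0],[0,0,0]]}}

```text
time_s: 34.08
position: [0.659, -0.1383, 0.1293]
tcp_rot: [0.769, 0.639, -0.0, 0.0]
ft_force: [-0.5, -0.3, -0.6]
finger_gap: 0.016
grasp_force: 49.2
```

```bash
cat >> h.py <<'E'
def hole_dump(c,p,r=14):
    x,y=proj(c,[np.array(p)/1000])[0].round().astype(int)
    g=cv2.cvtColor(c['frame'],cv2.COLOR_BGR2GRAY)[y-r:y+r,x-r:x+r]
    print('origin',x-r,y-r)
    for row in g[::1]: print(' '.join('%2d'%(v//10) for v in row))
E
python3 - <<'E'
from h import *
s=st();c=wcam();save('p2',c['frame'])
print([(np.round(np.array(d['position'])*1000),round(d['conf'],2)) for d in robot.landmark_of('wrist','tab_1')[:3]])
hole_dump(c,[664.3,-109.7,65])
E
```

```text
t 34.1 tcp [ 659.  -138.3  129.3] z [-0.    -0.001 -1.   ] yaxis deg -10.6 gap 16.0 F [-0.5 -0.3 -0.6] q6 -0.14
[(array([530., -78.,  65.]), 0.98), (array([ 662., -111.,   66.]), 0.7)]
origin 264 169
18 17 17 17 18 18 18 18 18 18 18 18 18 18 18 18 18 18 18 18 18 17 17 17 17 18 18 18
17 17 17 17 17 17 18 18 18 18 18 18 18 18 18 18 18 18 18 18 18 17 17 17 17 18 18 18
18 18 17 17 17 18 18 18 18 18 18 18 18 18 18 18 18 18 18 18 17 17 17 17 17 18 18 18
17 17 18 17 18 17 18 18 18 18 18 18 18 18 18 18 18 18 18 18 18 17 17 17 17 18 18 18
18 17 18 17 17 18 18 18 18 18 18 18 17 17 17 17 17 17 17 18 18 17 17 17 17 18 18 18
18 17 17 17 18 18 18 18 18 17 17 16 15 14 14 14 14 15 16 17 17 17 17 17 17 18 18 18
18 18 17 17 17 18 17 17 17 16 15 14 13 13 13 13 13 13 13 14 16 17 17 17 17 18 18 18
17 18 17 17 17 18 17 16 15 14 13 13 13 13 13 13 13 13 13 13 14 15 16 17 17 18 18 18
18 17 17 17 17 17 16 15 14 13 13 13 13 13 12 12 12 13 13 13 12 13 15 16 17 18 18 18
17 17 17 17 17 17 16 14 13 13 13 13 13 13 12 12 12 12 13 13 13 12 13 16 17 18 18 18
18 17 17 17 17 16 15 13 13 13 13 13 13 13 13 12 12 12 12 13 
[... 751 characters left out ...]
8 17 16 13 12 15 17 18 18 18
18 17 17 17 17 17 17 15 14 14 13 14 14 14 14 14 15 17 17 15 13 13 14 16 17 18 18 18
17 17 17 17 17 17 17 16 15 14 13 13 14 13 13 13 14 15 15 13 13 14 15 17 17 18 18 18
17 17 17 17 17 18 17 17 17 15 14 13 13 12 12 12 12 13 13 14 14 16 16 17 17 18 18 18
18 17 17 17 17 17 17 17 17 17 16 15 14 13 13 13 13 14 15 16 16 17 17 17 17 18 18 18
18 18 17 17 17 17 17 17 18 17 17 17 16 16 16 16 16 16 17 17 17 17 17 17 17 18 18 18
18 17 17 17 17 17 17 18 18 18 18 18 18 17 17 17 18 18 18 18 17 17 17 17 17 18 18 18
18 17 17 17 17 17 18 17 18 18 18 18 18 18 18 18 18 18 18 18 18 17 17 17 17 18 18 18
18 17 17 17 17 17 17 17 18 18 18 18 18 18 18 18 18 18 18 18 17 17 17 17 17 18 18 18
```

```bash
python3 - <<'E'
from h import *
from tri import cam,K
s=st();c=wcam();q=np.array([278.8,183.2])
X=unproj(c,q,.065)[0]*1000;print(X.round(1),'delta from now',(X-np.array(s['position'])*1000).round(1))
d=X[:2]+0;v=np.array([np.cos(np.radians(-10.4)),np.sin(np.radians(-10.4))]);print('front est',(X[:2]-141*v).round(1))
E
```

```text
t 34.3 tcp [ 659.3 -138.   129.6] z [ 0. -0. -1.] yaxis deg -10.6 gap 16.1 F [-0.6  0.1 -0.4] q6 -0.14
[ 665.4 -110.1   65. ] delta from now [  6.1  27.9 -64.6]
front est [526.7 -84.7]
```

Call:
{"fn": "apply_moves", "kwargs": {"hand": [5,5,5,5,5,5,5,5], "translation": [[6,28,0],[6,28,0],[6,28,-24],[6,28,-29],[6,28,-34],[6,28,-39],[6,28,-44],[6,28,-44]], "angular": [[0,0,0],[0,0,0],[0,0,0],[0,0,0],[0,0,0],[0,0,0],[0,0,0],[0,0,0]]}}

```text
time_s: 35.33
position: [0.6653, -0.1087, 0.0848]
tcp_rot: [0.769, 0.64, -0.0, -0.0]
ft_force: [-1.1, -1.2, -1.6]
finger_gap: 0.0164
grasp_force: 49.1
```

Through the tab (tip at about z 50) without force. On through the lug.

Call:
{"fn": "apply_moves", "kwargs": {"hand": [5,5,5,5,5,5,5,5], "translation": [[0,0,-5],[0,0,-10],[0,0,-15],[0,0,-20],[0,0,-25],[0,0,-28],[0,0,-30],[0,0,-31]], "angular": [[0,0,0],[0,0,0],[0,0,0],[0,0,0],[0,0,0],[0,0,0],[0,0,0],[0,0,0]]}}

```text
time_s: 36.33
position: [0.6655, -0.1089, 0.0554]
tcp_rot: [0.769, 0.64, -0.0, 0.0]
ft_force: [-6.7, -4.1, 12.4]
finger_gap: 0.0162
grasp_force: 50.5
```

Call:
{"fn": "apply_moves", "kwargs": {"hand": [35,35,35,40,40,40,40,40], "translation": [[0,0,0],[0,0,0],[0,0,30],[0,0,80],[-10,-40,105],[-35,-85,105],[-65,-130,105],[-95,-170,105]], "angular": [[0,0,0],[0,0,0],[0,0,0],[0,0,0],[0,0,0],[0,0,0],[0,0,0],[0,0,0]]}}

```text
time_s: 37.33
position: [0.57, -0.2796, 0.159]
tcp_rot: [0.769, 0.64, 0.0, 0.0]
ft_force: [-0.1, 0.2, 0.1]
finger_gap: 0.04
grasp_force: 0.0
```

```bash
python3 - <<'E'
from h import *
s=st();c=wcam();f=c['frame']
print([(np.round(np.array(d['position'])*1000),round(d['conf'],2)) for d in robot.landmark_of('wrist','pin_1')[:3]])
print([(np.round(np.array(d['position'])*1000),round(d['conf'],2)) for d in robot.landmark_of('wrist','tab_1')[:3]])
h=cv2.cvtColor(f,cv2.COLOR_BGR2HSV)
m=cv2.inRange(h,(18,90,70),(35,255,255));n,l,S,C=cv2.connectedComponentsWithStats(m)
for i in range(1,n):
    if S[i,4]>60: print('yellow',S[i].tolist(),(unproj(c,S[i,:2]+S[i,2:4]/2,.07)*1000).round(1))
E
```

```text
t 37.3 tcp [ 570.  -279.6  159. ] z [ 0.001  0.    -1.   ] yaxis deg -10.5 gap 40.0 F [-0.1  0.2  0.1] q6 -0.39
[]
[]
yellow [154, 239, 20, 10, 123] [[ 461.9 -292.4   70. ]]
yellow [206, 241, 24, 25, 345] [[ 508.2 -310.5   70. ]]
yellow [508, 355, 13, 12, 88] [[ 780.9 -483.2   70. ]]
```

Call:
{"fn": "apply_moves", "kwargs": {"hand": [40,40,40,40,5,5,5,5], "translation": [[-40,-20,0],[-62,-35,-30],[-62,-35,-80],[-62,-35,-124],[-62,-35,-124],[-62,-35,-124],[-62,-35,-124],[-62,-35,-124]], "angular": [[0,0,0],[0,0,0],[0,0,0],[0,0,0],[0,0,0],[0,0,0],[0,0,0],[0,0,0]]}}

```text
time_s: 38.48
position: [0.5084, -0.3125, 0.0365]
tcp_rot: [0.769, 0.64, 0.0, -0.001]
ft_force: [-4.2, 4.5, -2.8]
finger_gap: 0.016
grasp_force: 48.7
```

Call:
{"fn": "apply_moves", "kwargs": {"hand": [5,5,5,5,5,5,5,5], "translation": [[0,0,20],[0,0,60],[0,20,92],[0,75,95],[5,130,95],[12,180,95],[14,200,92],[14,200,92]], "angular": [[0,0,0],[0,0,0],[0,0,0],[0,0,0],[0,0,0],[0,0,0],[0,0,0],[0,0,0]]}}

```text
time_s: 39.48
position: [0.5236, -0.1128, 0.1287]
tcp_rot: [0.768, 0.641, 0.001, 0.001]
ft_force: [-0.4, -0.3, -1.7]
finger_gap: 0.0164
grasp_force: 48.9
```

```bash
python3 - <<'E'
from h import *
s=st();c=wcam();save('p3',c['frame'])
for d in robot.cut_out('wrist','pin_1')[:2]:
    ys,xs=np.where(d['pixels']);print(round(d['conf'],2),xs.min(),xs.max(),ys.min(),ys.max())
    for r in (ys.min(),ys.min()+3,ys.min()+8,ys.min()+15,ys.min()+18,ys.max()-3):
        q=xs[ys==r]
        if len(q): print(r,q.min(),q.max(),end='; ')
hole_dump(c,[526.7,-84.7,65])
E
```

```text
t 39.5 tcp [ 523.6 -112.8  128.7] z [ 0.003 -0.001 -1.   ] yaxis deg -10.3 gap 16.4 F [-0.4 -0.3 -1.7] q6 -0.17
0.94 261 296 230 310
230 276 276; 233 271 281; 238 269 283; 245 268 286; 248 264 289; 307 269 288; 0.6 441 498 168 204
168 454 462; 171 449 469; 176 444 478; 183 442 495; 186 442 497; 201 472 492; origin 261 170
17 17 18 18 18 18 18 18 18 19 19 18 18 19 19 18 18 18 18 18 18 18 17 18 18 15 14 14
18 18 18 18 18 18 18 18 18 19 19 18 18 19 19 18 18 18 18 18 18 17 17 18 17 16 15 14
18 17 17 18 18 18 18 18 18 18 18 18 18 18 18 18 18 18 18 18 18 17 17 18 18 17 15 14
18 18 18 18 18 18 18 18 18 18 17 16 16 16 16 16 17 18 18 18 18 17 17 18 18 18 15 14
17 18 18 17 18 18 18 17 16 16 14 13 13 13 13 13 14 16 16 17 17 17 17 18 18 18 15 14
18 18 18 18 18 17 17 15 13 12 11 11 10 11 11 11 11 12 14 15 16 17 17 18 18 18 16 14
18 18 18 18 17 17 15 13 11 10 10 10 10 10 10 10 10 11 11 13 15 16 17 18 18 18 17 15
18 17 18 17 17 15 13 11 10 10 10 10 10 10 10 10 10 10 10 11 13 15 17 18 18 18 18 15
18 18 17 17 16 14 11 10 10 10 10 10 10 10 10 10 10 10 10 10 11 14 16 17 18 18 18 15
18 17 17 17 15 12 10
[... 875 characters left out ...]
2 12 13 15 17 18 18 17 15 14
18 18 17 18 18 17 17 15 14 13 13 13 13 13 13 13 12 12 12 14 15 16 17 18 18 18 15 14
18 17 17 18 18 18 17 17 15 14 13 13 12 12 12 12 13 13 14 16 17 17 17 18 18 18 15 14
18 18 17 18 18 18 18 18 17 17 16 15 15 14 15 15 15 16 16 17 17 17 17 18 18 18 16 14
17 17 17 17 18 18 18 18 18 18 17 17 17 17 17 17 17 18 18 18 18 17 18 18 18 18 17 15
18 17 18 18 18 18 18 18 18 18 18 18 18 18 18 18 18 18 18 18 18 17 17 18 18 18 17 15
18 18 17 17 18 18 18 18 18 18 18 18 18 19 19 18 18 18 18 18 18 17 17 18 18 18 18 15
17 17 17 18 18 18 18 18 18 18 18 18 18 19 19 18 18 18 18 18 18 17 17 18 18 18 18 16
17 17 17 18 18 18 18 18 18 18 19 18 18 19 19 18 18 18 18 18 18 17 17 18 18 18 18 17
```

```bash
python3 - <<'E'
from h import *
s=st();c=wcam()
X=unproj(c,[274.3,183],.065)[0]*1000;t=np.array(s['position'])*1000+[-1.3,-2.9,-36.5]
print(X.round(1),'delta for tip',(X-t).round(1))
E
```

```text
t 39.6 tcp [ 523.3 -114.6  128.1] z [ 0.002 -0.001 -1.   ] yaxis deg -10.5 gap 16.1 F [ 0.   0.1 -0.9] q6 -0.18
[526.1 -85.7  65. ] delta for tip [  4.1  31.8 -26.6]
```

Call:
{"fn": "apply_moves", "kwargs": {"hand": [5,5,5,5], "translation": [[4,31.5,0],[4,31.5,-12],[4,31.5,-20],[4,31.5,-20]], "angular": [[0,0,0],[0,0,0],[0,0,0],[0,0,0]]}}

```text
time_s: 40.12
position: [0.5259, -0.083, 0.1063]
tcp_rot: [0.769, 0.639, -0.001, -0.001]
ft_force: [-0.7, 0.4, -1.0]
finger_gap: 0.016
grasp_force: 48.9
```

Call:
{"fn": "apply_moves", "kwargs": {"hand": [5,5,5,5,5,5], "translation": [[0,0,-5],[0,0,-10],[0,0,-15],[0,0,-20],[0,0,-24],[0,0,-24]], "angular": [[0,0,0],[0,0,0],[0,0,0],[0,0,0],[0,0,0],[0,0,0]]}}

```text
time_s: 40.88
position: [0.5264, -0.082, 0.0829]
tcp_rot: [0.769, 0.64, -0.0, -0.0]
ft_force: [0.1, 0.3, -0.1]
finger_gap: 0.016
grasp_force: 48.9
```

Tip is at about 46, with no force. Continuing to home (TCP z of about 56.5).

Call:
{"fn": "apply_moves", "kwargs": {"hand": [5,5,5,5,5,5,5,5], "translation": [[0,0,-5],[0,0,-10],[0,0,-15],[0,0,-19],[0,0,-23],[0,0,-26],[0,0,-28],[0,0,-28]], "angular": [[0,0,0],[0,0,0],[0,0,0],[0,0,0],[0,0,0],[0,0,0],[0,0,0],[0,0,0]]}}

```text
time_s: 41.88
position: [0.5265, -0.0821, 0.0551]
tcp_rot: [0.769, 0.64, -0.0, -0.0]
ft_force: [-0.0, 0.1, -1.1]
finger_gap: 0.0162
grasp_force: 48.9
```

Call:
{"fn": "apply_moves", "kwargs": {"hand": [5,5,5,5], "translation": [[0,0,-1],[0,0,-2],[0,0,-3],[0,0,-3]], "angular": [[0,0,0],[0,0,0],[0,0,0],[0,0,0]]}}

```text
time_s: 42.38
position: [0.5268, -0.0822, 0.0539]
tcp_rot: [0.769, 0.64, 0.0, 0.001]
ft_force: [-4.3, 1.0, 12.8]
finger_gap: 0.0158
grasp_force: 50.4
```

Call:
{"fn": "apply_moves", "kwargs": {"hand": [35,35,35,40,60,60,60,60], "translation": [[0,0,0],[0,0,0],[0,0,30],[0,0,80],[-20,-40,120],[-40,-90,120],[-60,-140,120],[-75,-190,120]], "angular": [[0,0,0],[0,0,0],[0,0,0],[0,0,0],[0,0,0.05],[0,0,0.1],[0,0,0.14],[0,0,0.14]]}}

```text
time_s: 43.38
position: [0.4507, -0.2735, 0.1723]
tcp_rot: [0.722, 0.692, 0.0, 0.0]
ft_force: [0.3, 0.4, 0.0]
finger_gap: 0.0597
grasp_force: 0.0
```

Call:
{"fn": "apply_moves", "kwargs": {"hand": [60,60,60], "translation": [[-13,-40,0],[-13,-40,0],[-13,-40,0]], "angular": [[0,0,0],[0,0,0],[0,0,0]]}}

```text
time_s: 43.75
position: [0.4385, -0.3115, 0.1719]
tcp_rot: [0.722, 0.692, 0.0, -0.0]
ft_force: [0.2, -0.1, -0.7]
finger_gap: 0.0601
grasp_force: 0.0
```

```bash
python3 - <<'E'
from h import *
s=st();c=wcam();f=c['frame'];save('k1',f)
for t in ('hook','hook_roof','rack'):
    print(t,[(np.round(np.array(d['position'])*1000),round(d['conf'],2)) for d in robot.landmark_of('wrist',t)[:2]])
print([(np.round(np.array(d['position'])*1000),round(d['conf'],2)) for d in robot.search_frame('wrist','hook')[:2]])
h=cv2.cvtColor(f,cv2.COLOR_BGR2HSV)
m=cv2.inRange(h,(0,120,50),(8,255,255))|cv2.inRange(h,(172,120,50),(180,255,255));n,l,S,C=cv2.connectedComponentsWithStats(m)
for i in range(1,n):
    if S[i,4]>100:
        print('red',S[i].tolist(),C[i].round(1),rect(c,l==i,.104))
        V=h[...,2][l==i];print(np.percentile(V,[5,25,50,75,95]))
        y0,x0=S[i,1],S[i,0]
        for r in range(y0,y0+S[i,3],2):
            xs=np.where(l[r]==i)[0]; print(r,xs.min(),xs.max(),int(h[r,xs,2].mean()),end='; ')
E
```

```text
t 43.8 tcp [ 438.5 -311.5  171.9] z [-0.     0.001 -1.   ] yaxis deg -2.5 gap 60.1 F [ 0.2 -0.1 -0.7] q6 -0.72
hook [(array([ 440., -312.,   -2.]), 0.79)]
hook_roof [(array([ 437., -310.,   43.]), 0.9)]
rack [(array([ 466., -313.,   -0.]), 0.75)]
[(array([ 439., -306.,   96.]), 0.91)]
red [255, 200, 42, 26, 928] [275.6 213.6] (437, -308, 34, 21, -2.5)
[ 92. 152. 179. 184. 186.]
200 274 289 77; 202 265 290 77; 204 257 295 95; 206 256 296 128; 208 255 296 161; 210 255 296 176; 212 255 296 181; 214 255 296 181; 216 255 296 180; 218 255 296 180; 220 255 296 179; 222 256 296 177; 224 257 294 160;
```

Call:
{"fn": "apply_moves", "kwargs": {"hand": [60,60,60,60,10,10,10,10], "translation": [[-1,1,-50],[-1,1,-100],[-1,1,-122],[-1,1,-127],[-1,1,-127],[-1,1,-127],[-1,1,-127],[-1,1,-127]], "angular": [[0,0,0],[0,0,0],[0,0,0],[0,0,0],[0,0,0],[0,0,0],[0,0,0],[0,0,0]], "newtons": 100}}

```text
time_s: 45.0
position: [0.4383, -0.3116, 0.0464]
tcp_rot: [0.722, 0.692, 0.0, 0.001]
ft_force: [0.9, 1.2, 6.0]
finger_gap: 0.0349
grasp_force: 100.4
```

Call:
{"fn": "apply_moves", "kwargs": {"hand": [10,10,10,10,10,10,10,10], "translation": [[0,0,20],[0,0,70],[0,0,120],[20,35,145],[50,75,145],[85,118,145],[120,160,145],[145,200,145]], "angular": [[0,0,0],[0,0,0],[0,0,0],[0,0,-0.04],[0,0,-0.08],[0,0,-0.12],[0,0,-0.138],[0,0,-0.138]]}}

```text
time_s: 46.0
position: [0.5834, -0.1094, 0.1899]
tcp_rot: [0.768, 0.64, -0.0, -0.0]
ft_force: [1.0, 0.7, -1.5]
finger_gap: 0.0352
grasp_force: 100.1
```

Call:
{"fn": "apply_moves", "kwargs": {"hand": [10,10,10,10], "translation": [[12.5,13.5,0],[12.5,13.5,0],[12.5,13.5,0],[12.5,13.5,0]], "angular": [[0,0,0],[0,0,0],[0,0,0],[0,0,0]]}}

```text
time_s: 46.5
position: [0.5944, -0.0989, 0.1903]
tcp_rot: [0.769, 0.64, -0.0, 0.0]
ft_force: [-0.1, -0.3, -1.1]
finger_gap: 0.0348
grasp_force: 100.2
```

```bash
python3 - <<'E'
from h import *
s=st();c=wcam();save('k2',c['frame'])
for t in ('hook','hook_roof','eye','tab_1','pin_1'):
    print(t,[(np.round(np.array(d['position'])*1000),round(d['conf'],2)) for d in robot.landmark_of('wrist',t)[:2]])
for d in robot.cut_out('wrist','hook')[:1]:
    ys,xs=np.where(d['pixels'])
    for r in range(ys.min(),ys.max(),5):
        q=xs[ys==r]
        if len(q): print(r,q.min(),q.max(),end='; ')
print()
for d in robot.cut_out('wrist','eye')[:1]:
    ys,xs=np.where(d['pixels']);print(d['conf'],len(xs),xs.min(),xs.max(),ys.min(),ys.max())
p=np.array(s['position']);R=Ro.from_quat(s['tcp_rot']).as_matrix()
print(proj(c,[p+R@[dx,dy,.0464] for dx in (-.008,.008) for dy in (-.025,.025)]).round(1).tolist())
print('bar',proj(c,np.array([[595.9,-97.5,115],[595.9+.18*19,-97.5+.984*19,115]])/1000).round(1).tolist())
E
```

```text
t 46.5 tcp [594.4 -98.9 190.3] z [-0. -0. -1.] yaxis deg -10.5 gap 34.8 F [-0.1 -0.3 -1.1] q6 -0.11
hook [(array([598., -99., 144.]), 0.96), (array([593., -99., 110.]), 0.39)]
hook_roof [(array([ 594., -100.,  188.]), 0.96)]
eye [(array([592., -99., 115.]), 0.86), (array([ 740., -204.,    2.]), 0.43)]
tab_1 [(array([527., -82.,  67.]), 0.79), (array([ 665., -112.,   68.]), 0.7)]
pin_1 [(array([ 666., -110.,   14.]), 0.89), (array([522., -89.,  19.]), 0.79)]
93 256 298; 98 254 299; 103 254 299; 108 255 298; 173 214 341; 178 194 361; 
0.81 15046 189 367 108 261
[[244.5, 235.4], [310.8, 235.5], [243.8, 215.1], [311.4, 215.1]]
bar [[279.2, 212.5], [279.1, 190.2]]
```

Call:
{"fn": "apply_moves", "kwargs": {"hand": [10,10,10,10,10,10,10,10], "translation": [[1,1,-15],[1,1,-25],[1,1,-33],[1,1,-40],[1,1,-46],[1,1,-52],[1,1,-58],[1,1,-62]], "angular": [[0,0,0],[0,0,0],[0,0,0],[0,0,0],[0,0,0],[0,0,0],[0,0,0],[0,0,0]]}}

```text
time_s: 47.9
position: [0.5954, -0.0964, 0.1273]
tcp_rot: [0.768, 0.64, -0.001, -0.001]
ft_force: [-4.6, 1.0, -1.4]
finger_gap: 0.0348
grasp_force: 100.1
```

Call:
{"fn": "apply_moves", "kwargs": {"hand": [10,10,10,10,10,10,10], "translation": [[0,0,-3],[0,0,-6],[0,0,-8],[0,0,-10],[0,0,-12],[0,0,-12],[0,0,-12]], "angular": [[0,0,0],[0,0,0],[0,0,0],[0,0,0],[0,0,0],[0,0,0],[0,0,0]]}}

```text
time_s: 48.78
position: [0.5963, -0.0966, 0.117]
tcp_rot: [0.768, 0.64, 0.0, 0.0]
ft_force: [-1.2, 0.3, 5.7]
finger_gap: 0.0348
grasp_force: 101.4
```

Call:
{"fn": "apply_moves", "kwargs": {"hand": [10,60,60,60,60,60,60,60], "translation": [[0,0,-1],[0,0,0],[0,0,0],[0,0,0],[0,0,30],[0,0,80],[-30,0,130],[-80,0,150]], "angular": [[0,0,0],[0,0,0],[0,0,0],[0,0,0],[0,0,0],[0,0,0],[0,0,0],[0,0,0]]}}

```text
time_s: 49.78
position: [0.5169, -0.097, 0.2687]
tcp_rot: [0.768, 0.641, 0.001, 0.002]
ft_force: [-0.8, -0.8, 0.1]
finger_gap: 0.0602
grasp_force: 0.0
```

Call:
{"fn": "apply_moves", "kwargs": {"hand": [60,60,60,60,60,60,60,60], "translation": [[-20,-40,0],[-40,-80,0],[-60,-120,0],[-60,-120,0],[-60,-120,0],[-60,-120,0],[-60,-120,0],[-60,-120,0]], "angular": [[0,0,0],[0,0,0],[0,0,0],[0,0,0],[0,0,0],[0,0,0],[0,0,0],[0,0,0]]}}

```text
time_s: 50.78
position: [0.4563, -0.216, 0.2662]
tcp_rot: [0.768, 0.641, 0.0, 0.0]
ft_force: [-0.0, -0.3, 0.9]
finger_gap: 0.0601
grasp_force: 0.0
```

```bash
python3 - <<'E'
from h import *
s=st()
for n in ('top','scene','wrist'):
    c=wcam() if n=='wrist' else robot.camera(n)
    for t in ('hook','hook_roof','pin_1','tab_1','lid','post_a'):
        print(n,t,[(np.round(np.array(d['position'])*1000).astype(int).tolist(),round(d['conf'],2)) for d in robot.landmark_of(n,t)[:4]])
    if n!='wrist':
        h=cv2.cvtColor(c['frame'],cv2.COLOR_BGR2HSV)
        m=cv2.inRange(h,(0,120,50),(8,255,255))|cv2.inRange(h,(172,120,50),(180,255,255));k,l,S,C=cv2.connectedComponentsWithStats(m)
        for i in range(1,k):
            if S[i,4]>15: print('red',S[i].tolist())
        print('handle expected',proj(c,np.array([[596,-97,127],[596,-97,175]])/1000).round())
E
```

```text
t 50.8 tcp [ 456.3 -216.   266.2] z [ 0.  0. -1.] yaxis deg -10.3 gap 60.1 F [-0.  -0.3  0.9] q6 -0.41
top hook [([591, -101, 74], 0.56)]
top hook_roof [([596, -97, 115], 0.62)]
top pin_1 [([662, -111, 24], 0.44), ([528, -81, 17], 0.39)]
top tab_1 [([526, -84, 66], 0.93), ([662, -108, 66], 0.88)]
top lid [([597, -100, 43], 0.94)]
top post_a [([337, 39, 2], 0.74), ([343, -228, 0], 0.55), ([463, -309, -1], 0.48)]
red [328, 151, 14, 6, 51]
red [310, 186, 8, 16, 93]
red [65, 268, 10, 8, 55]
handle expected [[313. 196.]
 [314. 193.]]
scene hook [([592, -98, 71], 0.81), ([795, 83, 2], 0.69)]
scene hook_roof [([596, -99, 113], 0.56)]
scene pin_1 [([523, -86, 22], 0.69)]
scene tab_1 [([528, -81, 67], 0.93), ([666, -111, 63], 0.8)]
scene lid [([598, -99, 33], 0.59)]
scene post_a [([338, 43, 1], 0.6)]
red [301, 149, 10, 21, 175]
red [54, 316, 15, 14, 155]
handle expected [[305. 168.]
 [305. 150.]]
wrist hook [([596, -97, 71], 0.59)]
wrist hook_roof [([596, -94, 113], 0.88)]
wrist pin_1 [([668, -109, 16], 0.87), ([522, -87, 18], 0.69), ([462, -314, 1], 0.26)]
wrist tab_1 [([529, -78, 65], 0.84), ([664, -112, 69], 0.79)]
wrist lid [([594, -98, 40], 0.63)]
wrist post_a []
```

Every reading matches the goal: hook origin at 71 mm on the bar, lid at about 40 mm, pins at about 20 mm, and only orange bars left on the table.

```bash
python3 -c "
from station import robot
print(robot.job_done())"
```

```text
the job is handed in; nothing more can be done
None
```

I handed the job in at about 51 s: three steel posts in the tub, lid pressed down to its stop, both pins home and hook on the eye. I judged the gate shut from the hook's seated height and did not pull-test it.

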